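# Load the power box and hold its start key over

## Robot

A 6-joint arm with a two-finger parallel gripper is mounted at the origin on the work surface. World frame = base frame: x ahead of the robot, y to its left, z up, the work surface at z = 0. Lengths are in m, angles in rad, forces in N, time in s.
With the tool pointing down it reaches from about 0.35 to 0.925 m from the base axis. Payload 6.4 kg.
Tool frame: the origin (TCP) lies between the finger pads; the fingertips stand 14 mm ahead of it and the grasp point (between the pads) lies 5 mm behind it (env.nose_length is the distance from the TCP to the fingertips, in m); y points along the fingers, x is the direction in which the jaws open and shut, and the axes are right-handed (so a half turn about y gives the same grasp; the last joint's range is limited). The gripper opens to 94 mm and grips with 3 to 60 N. Pads are 16 mm wide; open, the fingers measure 119 mm over their backs; the gripper's body (75 mm by 177 mm) begins 78 mm behind the grasp point.
Start: joints at [0.928, 0.245, 1.558, -0, 1.339, -0.174], TCP at [0.294, 0.58, 0.219] pointing down, gripper open.
Joint ranges: [-3.13, 3.13], [-1.02, 2.26], [0.13, 2.54], [-0.95, 4.09], [0.21, 2.88], [-2.74, 2.74]. Speed limits (rad/s): [2.57, 2.57, 3.14, 3.14, 3.14, 3.14].

## Interface

Orientations are given as a unit quaternion [w, x, y, z].
In Python, from station import env, imaging gives the robot as it stands.
- The arm moves only by the tool step_arm, never from a script. Its argument "deltas" is a list of rows, each an object with "fingers": the finger opening in mm, from 0 to 94; "xyz": the shift along the tool's x, y, z in mm, a list of three; "twist": the turn about the tool's y in rad. A call has 1 to 5 rows; each row shifts and turns the commanded pose from where the row before left it, along the tool's axes as they then stand; what a row does not reach is not made up. A row lasts 1/12 s, in which the tool goes at most 41.7 mm and 7.16 degrees, less where a joint would pass 70% of its speed; a pose out of reach is approached as far as the arm can. A call is refused whole if a number of a shift passes 41.7 or a number of a turn 0.125, either way. A call with a gripper value outside its range is refused whole. The fingers move at their own pace and stop on an object; "newtons" is the grip in N (left out, the last holds). Time passes only in rows, so rows that do not move let the fingers close. It gives the time, the measured TCP pose, the force and the opening at its end, in the units of the state.
- env.get_state(): the state, without advancing time (a new reading comes with each control period).
- imaging.snapshot(name): name is "side" or "top" or "wrist"; returns a dict with "pixels" (420x560x3 uint8, red, green, blue), "fx", "fy", "cx", "cy" (pixels), "world_to_cam" (4x4, takes a point from world to camera coordinates). Camera axes: x right, y up, looking along -z (the intrinsics and any distortion apply to the point x, -y, -z); pixel columns grow to the right and rows downward; lengths in m; the calibration is good to about 2 mm. The wrist camera is an equidistant fisheye: a pixel r from the principal point sees the ray r / f radians off the axis. A picture is of the moment at which its call begins. There is no depth.
- env.job_done(): hands the job in, once; it reports no verdict.
The state is a dict: "time": time; "joint_positions": joint angles; "joint_vel": joint speeds; "tau": joint torques, N m; "eef_pos": TCP position; "eef_rot": TCP orientation; "force": force on the tool from outside, world axes, zero at the start; "torque": the same for the moment, N m; "width": finger opening in m.
Only numpy, scipy, OpenCV 4.12 (cv2) and the standard library are available. Lean on these libraries where they do the work, as an engineer would, in place of code of your own. Each camera call takes 0.05 s, during which the arm holds its last target.

## Task

Stand the two loose round battery cells in the two bores of the grey power box, one cell in each and let go, fully down. Then take the key from its wooden stand, push it fully home into the keyhole of the box, past the sticky pins (wiggle it if need be), turn it a quarter turn clockwise seen from above, and finish still gripping the key and holding it turned, because the switch springs back. Leave the other things on the table where they are.

Things in the scene. Friction and masses are not known exactly. Their poses are not given: they have to be found in the camera images.
- power_box: flat grey metal box, fixed to the table, 90 (its x) x 190 (its y) mm, 40 mm tall, top face flat. Two round battery bores and a steel key plate open upwards in a row along its y. Origin: centre of its underside; z up
- bore_1 (a point): centre of the floor of the first battery bore, 10 mm above the table; the bore is 21 mm wide and 30 mm deep, straight down from the box's top face. It lies at the +y end of the box (65 mm from its centre)
- bore_2 (a point): centre of the floor of the second battery bore, same size, 60 mm from the first, near the middle of the box (y = +5 mm)
- keyway (a point): centre of the keyhole's mouth on the box's top face (40 mm up), at its -y end (y = -62.5 mm). A slot 15.6 mm long (box's x) and 5.6 mm wide (box's y) in a flush steel plate 5 mm thick, over a brass plug. Two sticky sprung pins, 14 and 22 mm below the mouth, resist the blade with several newtons (under 15 N). The point is fixed to the box, axes as the box's
- plug (a joint): turn of the lock's plug, rad: 0 at the start, grows clockwise seen from above, stop at 1.5 (about a quarter). A spring turns it back (0.01 N m, 0.04 at the stop), so it must be held. Turned only by the key's blade; the key can turn only within 3 mm of fully home, and has some 0.12 rad of play each way in the plug
- cell_1: bare steel battery cell, upright cylinder 18 mm wide (15 mm at its stepped foot), 65 mm tall, 46 g, standing on the table. Origin: centre of its underside; in a bore, 35 mm of it stands out
- cell_2: second cell, the same; either cell may go in either bore
- key: upright in its stand, blade down. Origin: centre of the blade's tip; z up the key. From the tip: steel blade 14 mm wide (x), 4 mm thick (y), rounded tip, to 22 mm; 4 mm round neck to 30 mm; black head 26 (x) x 10 (y) x 32 mm, to 62 mm: grip its 10 mm. Half a turn makes no difference. Fully home, the head's underside lies on the box's top and the tip 30 mm below the mouth. 30 g
- key_stand: wooden block fixed to the table, 75 (x) x 50 (y) mm, 38 mm tall, with a slot 17 x 7 mm in which the key stands, the head resting on the block's top. Pull the key straight up by 35 mm to clear it. Origin: centre of its underside
- screw_jar: small closed glass jar with a white cap, 32 mm across, 50 mm tall, stands among the cells; bystander. Origin: centre of its underside
- screwdriver: screwdriver with a red handle, 170 mm long, lying beyond the cells; bystander. Origin: under its middle
- rod: dark round steel rod, 10 mm thick, about 160 mm long, lying nearest the robot; bystander. Origin: under its middle
- caliper: digital caliper, 210 mm long, 8 mm thick, lying beyond the power box; bystander. Origin: under its middle
- mug: white mug, 80 mm across, 90 mm tall; bystander. Origin: centre of its underside
- fastener_case: open clear case of screws, 100 x 150 x 32 mm; bystander. Origin: centre of its underside
Mind the look-alikes: they are no part of the job. Leave any orange, purple or red look-alike of the power_box alone.

How it is judged:
On the way, in this order (a step that is already met when the one before it is completed fails the run):
1. both cells stand in the bores, one in each, fully down and let go (((distance between cell_1 and bore_1 below 0.004 m and angle between each of cell_1, cell_2's own z axis and vertical below 0.12 rad and distance between cell_2 and bore_2 below 0.004 m) or (distance between cell_1 and bore_2 below 0.004 m and angle between each of cell_1, cell_2's own z axis and vertical below 0.12 rad and distance between cell_2 and bore_1 below 0.004 m)) and contact force between the fingers and cell_1 below 0.1 N and contact force between the fingers and cell_2 below 0.1 N), for 0.2 s.
2. the key is fully home in the keyhole (z of key in the frame of keyway below -0.027 m and horizontal distance between key and keyway below 0.004 m and angle between key's own z axis and vertical below 0.12 rad), for 0.1 s.
At the end, for the whole second after the job is handed in: Each bore holds one upright cell (within 4 mm of its floor, tilt under 0.12 rad), untouched; the key is home (tip 27 mm or more below the mouth, within 4 mm of its centre, tilt under 0.12 rad), the plug is past 1.3 rad, and the fingers grip the key (over 1 N) (all of step 1 and all of step 2 and value of joint plug above 1.3 rad and contact force between the fingers and key above 1 N); the arm keeps its last pose, push and grip.
It fails at once if another thing on the table is moved by more than 30 mm (distance of any of screw_jar, screwdriver, rod, caliper, mug, fastener_case from where it was at the start of the episode above 0.03 m).
It also fails if it takes over 72 s, if anything falls off the work surface, if the arm or the gripper's body presses on something with over 40 N, if the wrist force passes 120 N, or if a joint passes its speed limit or range.

## Working session

There is one attempt and no reset: what is moved stays moved. The work goes in short steps, Python scripts to look and compute and a tool call to move; the robot and the scene stay as the last step left them, time stands still between calls to the robot, and variables do not carry over. Pictures are saved under pics/ and viewed, and the job is handed in when it is done.

Besides the shell and the picture viewer there is one more tool, called after "Call:" by a JSON object that holds its "api" and its "payload". step_arm: Moves the arm, as the interface text tells. Its arguments: {"type":"object","properties":{"deltas":{"type":"array"},"newtons":{"type":"number"}},"required":["deltas"]}

```bash
ls; mkdir -p pics; python3 - <<'E'
from station import env, imaging
import cv2,json
s=env.get_state(); print(s)
for n in ["top","side","wrist"]:
    d=imaging.snapshot(n); cv2.imwrite(f"pics/{n}0.png",d["pixels"][:,:,::-1]); print(n,d["fx"],d["fy"],d["cx"],d["cy"],d["world_to_cam"],[k for k in d])
print(env.get_state()["time"])
E
```

```text
pics
{'time': 0.0, 'joint_positions': array([ 9.27860053e-01,  2.45787090e-01,  1.55899945e+00, -2.06303679e-05,
        1.33870287e+00, -1.74088433e-01]), 'joint_vel': array([ 1.06261258e-03, -6.96477491e-04, -1.70259653e-03, -1.60486167e-04,
        5.08524733e-04,  8.89673528e-05]), 'tau': array([-4.32719462e-04, -4.15840745e+01, -3.14596868e+01,  6.84356131e-02,
        3.33147857e-02, -1.10384194e-04]), 'eef_pos': array([0.29335195, 0.57939577, 0.21837043]), 'eef_rot': array([-0.60221096,  0.60271775,  0.36956315, -0.370805  ]), 'force': array([-0.41642893, -0.34362663,  0.36014722]), 'torque': array([-0.02839042,  0.01805955,  0.04009302]), 'width': 0.09387601065157379}
top 495.8556083339631 495.8556083339631 282.74569930709737 205.5654734780911 [[-4.41371634e-06 -9.99795904e-01  2.02027460e-02  7.95244606e-02]
 [ 9.94199405e-01  2.16846881e-03  1.07530647e-01 -4.88990066e-01]
 [-1.07552510e-01  2.00860326e-02  9.93996483e-01 -1.54528111e+00]
 [ 0.00000000e+00  0.00000000e+00  0.00000000e+00  1.00000000e+00]] ['pixels', 'fx', 'fy', 'cx', 'cy', 'world_to_cam']
side 481.19105482483076 481.19105482483076 276.5467183795244 207.8330132217465 [[ 0.99249441 -0.12228032  0.00154246 -0.44882641]
 [ 0.08478681  0.69715632  0.71188781 -0.14524189]
 [-0.0881252  -0.70641389  0.70229151 -1.26698705]
 [ 0.          0.          0.          1.        ]] ['pixels', 'fx', 'fy', 'cx', 'cy', 'world_to_cam']
wrist 325.19226210127806 325.19226210127806 280.1676683899829 212.50512232266223 [[ 0.45166873  0.8921842  -0.00164339 -0.64954953]
 [-0.85992451  0.43484492 -0.26728212  0.02754449]
 [-0.23775027  0.12213617  0.96361692 -0.39170954]
 [ 0.          0.          0.          1.        ]] ['pixels', 'fx', 'fy', 'cx', 'cy', 'world_to_cam']
0.15
```

View pics/top0.png

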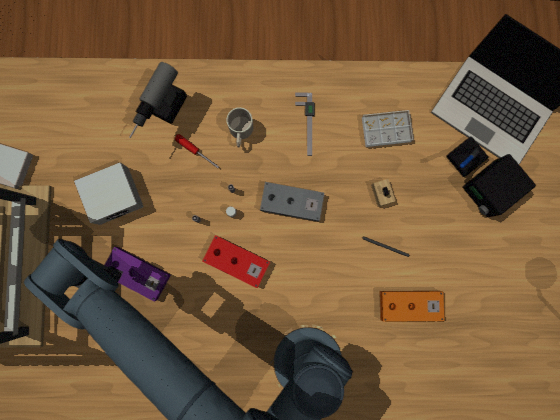

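View pics/side0.png

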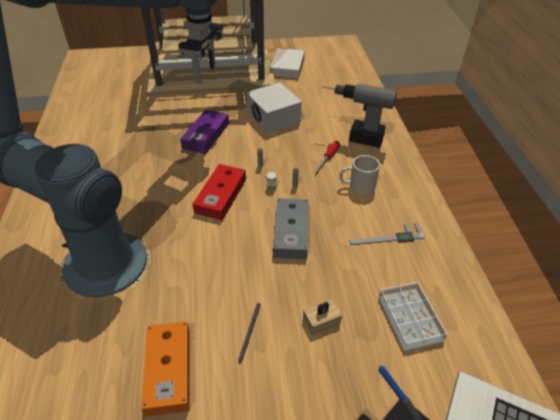

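View pics/wrist0.png

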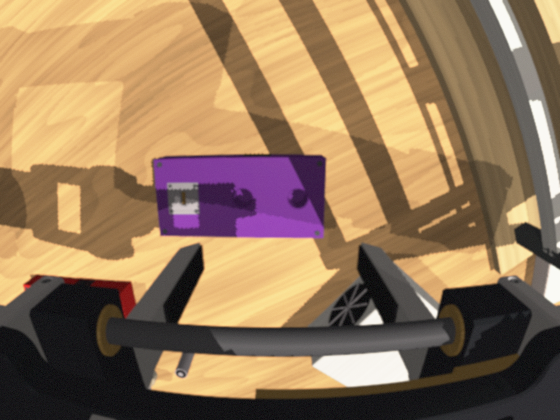

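```bash
cat > h.py <<'E'
import numpy as np, cv2
from station import env, imaging
def save(n,img): cv2.imwrite(f"pics/{n}.png",img[:,:,::-1])
def crop(img,u0,v0,u1,v1,k): return cv2.resize(img[v0:v1,u0:u1],None,fx=k,fy=k,interpolation=cv2.INTER_CUBIC)
def ray(d,u,v,fish=False):
    if fish:
        x=(u-d["cx"])/d["fx"]; y=(v-d["cy"])/d["fy"]; r=np.hypot(x,y)
        s=np.sin(r)/r if r>1e-9 else 1.
        c=np.array([x*s,-y*s,-np.cos(r)])
    else: c=np.array([(u-d["cx"])/d["fx"],-(v-d["cy"])/d["fy"],-1])
    M=np.array(d["world_to_cam"]); R=M[:3,:3]; o=-R.T@M[:3,3]
    return o,R.T@c
def onz(d,u,v,z,fish=False):
    o,r=ray(d,u,v,fish); return o+r*(z-o[2])/r[2]
def proj(d,p,fish=False):
    M=np.array(d["world_to_cam"]); c=M[:3,:3]@np.array(p)+M[:3,3]
    x,y,z=c[0],-c[1],-c[2]
    if fish:
        r=np.hypot(x,y); t=np.arctan2(r,z); k=t/r if r>1e-9 else 1
        return d["fx"]*x*k+d["cx"],d["fy"]*y*k+d["cy"]
    return d["fx"]*x/z+d["cx"],d["fy"]*y/z+d["cy"]
def R(s=None):
    s=s or env.get_state(); w,x,y,z=s["eef_rot"]
    from scipy.spatial.transform import Rotation as Ro
    return Ro.from_quat([x,y,z,w]).as_matrix()
E
python3 - <<'E'
from h import *
print(R().round(3))
img=cv2.imread("pics/top0.png")[:,:,::-1]
save("c1",crop(img,180,165,340,240,5))
save("c2",crop(img,350,160,450,235,6))
img=cv2.imread("pics/side0.png")[:,:,::-1]
save("c3",crop(img,240,140,350,270,4))
E
```

```text
[[ 0.452 -0.001 -0.892]
 [ 0.892 -0.001  0.452]
 [-0.001 -1.     0.   ]]
```

View pics/c1.png

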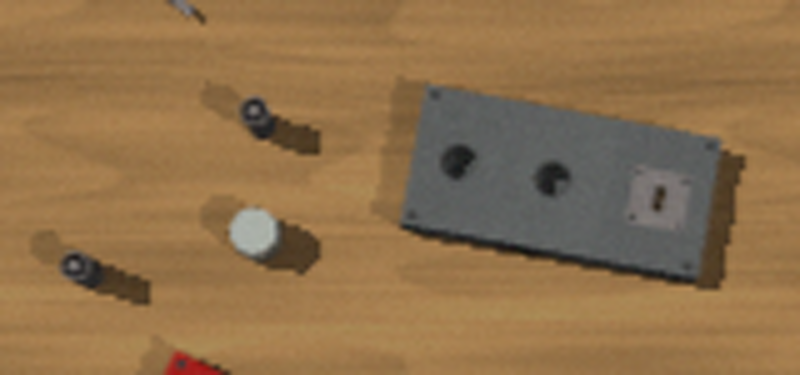

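View pics/c2.png

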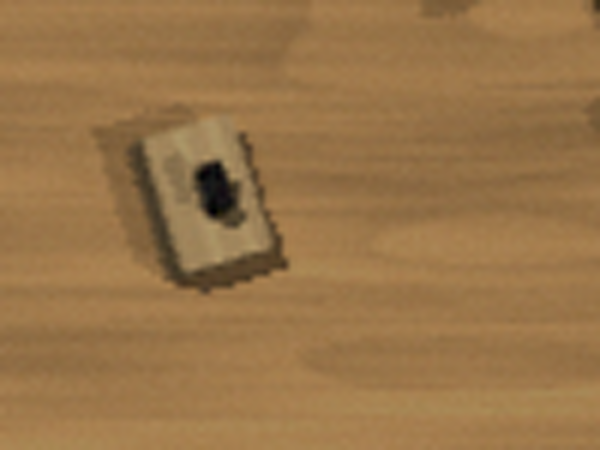

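View pics/c3.png

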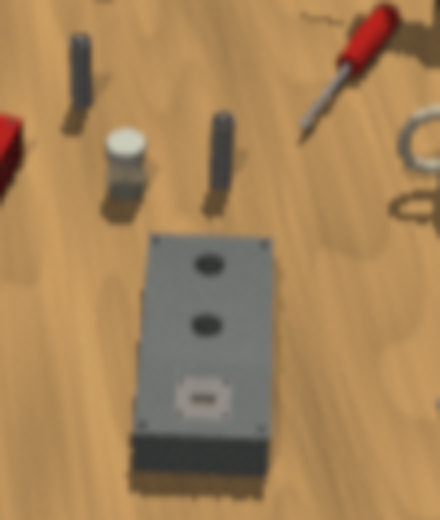

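The grey box at top px (293,202) is the power_box. Its look-alikes are red (237,261), orange (412,306) and purple (137,274). The cells are at (231,187) and (195,218), with the white-capped jar (231,211) between them. The key and stand are at (385,192). The close crop confirms these.

```bash
python3 - <<'E'
from h import *
d=imaging.snapshot("top"); s=imaging.snapshot("side")
T=lambda u,v,z:onz(d,180+u/5,165+v/5,z)[:2].round(4)
print("cells",T(257,112,.065),T(76,265,.065),"jar",T(254,232,.05))
b=[T(432,88,.04),T(720,140,.04),T(692,280,.04),T(403,222,.04)];print("corners",b,np.mean(b,0))
print("bores",T(458,160,.04),T(552,178,.04),"key",T(659,197,.04))
K=lambda u,v,z:onz(d,350+u/6,160+v/6,z)[:2].round(4)
print("stand",[K(*p,.038) for p in[(142,138),(235,115),(275,245),(182,275)]]," keytop",K(211,190,.07))
S=lambda u,v,z:onz(s,240+u/4,140+v/4,z)[:2].round(4)
print("side cells top",S(81,38,.065),S(225,115,.065),"bores",S(209,264,.04),S(207,325,.04),"key",S(203,398,.04),"corner",S(152,237,.04),S(271,237,.04),S(267,436,.04),S(134,434,.04))
st=env.get_state();print(st["eef_pos"],R(st).round(3), st["time"])
w=imaging.snapshot("wrist")
M=w["world_to_cam"];c=-M[:3,:3].T@M[:3,3]
print("cam in tool",R(st).T@(c-st["eef_pos"]), (M[:3,:3]@R(st)).round(3))
E
```

```text
cells [0.5408 0.2397] [0.4457 0.3495] jar [0.4677 0.242 ]
corners [array([0.56  , 0.1319]), array([ 0.5275, -0.0497]), array([ 0.439 , -0.0314]), array([0.4751, 0.1497])] [0.5004   0.050125]
bores [0.5143 0.1154] [0.5031 0.0563] key [ 0.4912 -0.011 ]
stand [array([ 0.5601, -0.208 ]), array([ 0.5726, -0.2576]), array([ 0.5034, -0.2772]), array([ 0.4874, -0.2277])]  keytop [ 0.5281 -0.2366]
side cells top [0.4438 0.3502] [0.5417 0.244 ] bores [0.5109 0.1128] [0.5008 0.0537] key [ 0.4885 -0.0121] corner [0.4743 0.1452] [0.5592 0.1349] [ 0.5251 -0.0498] [ 0.4395 -0.0376]
[0.29349521 0.57968456 0.21892652] [[ 0.452 -0.001 -0.892]
 [ 0.892 -0.001  0.452]
 [-0.001 -1.     0.   ]] 0.25
cam in tool [ 0.00039833 -0.16526921  0.07818642] [[ 1.    -0.     0.   ]
 [-0.     0.268  0.964]
 [-0.    -0.964  0.268]]
```

```bash
cat >> h.py <<'E'
def go(x,y,z,jaw_deg=None,rows=None):
    """print tool-frame delta (mm) to reach world target from measured pose, and twist (first)."""
    s=env.get_state(); Rm=R(s); a=np.degrees(np.arctan2(Rm[1,0],Rm[0,0]))
    d=(np.array([x,y,z])-s["eef_pos"])*1000
    tw=0
    if jaw_deg is not None: tw=-np.radians((jaw_deg-a+180)%360-180)
    b=np.radians(a)-tw
    X=np.array([np.cos(b),np.sin(b),0]);Z=np.array([-np.sin(b),np.cos(b),0])
    n=Rm
    print("t",round(s["time"],2),"pos",(s["eef_pos"]*1000).round(1),"jaw",round(a,2),"tilt",(Rm[:2,1]).round(4),"w",round(s["width"]*1000,1),"F",s["force"].round(1),"T",s["torque"].round(2))
    print(" twist",round(tw,3),"delta after twist",round(float(X@d),1),round(float(-d[2]),1),round(float(Z@d),1), "| in present axes",(Rm.T@d).round(1))
E
python3 -c "
from h import *
go(.49,.295,.2,79.8)"
```

```text
t 0.3 pos [293.5 579.7 219.1] jaw 63.14 tilt [-0.0004 -0.0006] w 93.9 F [-0.3  0.7 -0.4] T [-0.    0.05  0.03]
 twist -0.291 delta after twist -245.4 19.1 -243.8 | in present axes [-165.2   19.1 -303.9]
```

Call:
{"api": "step_arm", "payload": {"deltas": [{"fingers": 40,"xyz": [-20,2,-30],"twist": -0.097},{"fingers": 40,"xyz": [-26,2,-30],"twist": -0.097},{"fingers": 40,"xyz": [-26,2,-28],"twist": -0.097},{"fingers": 40,"xyz": [-29,2,-27],"twist": 0},{"fingers": 40,"xyz": [-29,2,-27],"twist": 0}]}}

```text
time: 0.72
eef_pos: [0.3932, 0.4126, 0.2094]
eef_rot: [-0.542, 0.542, 0.454, -0.454]
force: [0.4, -0.1, 0.8]
width: 0.0641
```

Call:
{"api": "step_arm", "payload": {"deltas": [{"fingers": 40,"xyz": [-29,2,-27],"twist": 0},{"fingers": 40,"xyz": [-29,2,-27],"twist": 0},{"fingers": 40,"xyz": [-29,2,-27],"twist": 0},{"fingers": 40,"xyz": [-22,2,-20],"twist": 0},{"fingers": 40,"xyz": [0,0,0],"twist": 0}]}}

```text
time: 1.13
eef_pos: [0.4751, 0.2851, 0.2012]
eef_rot: [-0.543, 0.544, 0.452, -0.452]
force: [-0.7, -0.5, -0.1]
width: 0.0405
```

```bash
python3 - <<'E'
from h import *
go(.49,.295,.2,79.8)
d=imaging.snapshot("wrist"); save("w1",d["pixels"]); np.save("w1.npy",d["world_to_cam"])
s=env.get_state()
for p in [(.541,.241,.065),(.4455,.35,.065),(.4675,.242,.05),(.5143,.1154,.04)]: print(proj(d,p,True))
E
```

```text
t 1.13 pos [475.1 285.1 201.2] jaw 79.49 tilt [ 0.0004 -0.0012] w 40.5 F [-0.7 -0.5 -0.1] T [-0.03  0.01  0.01]
 twist -0.005 delta after twist 12.4 1.2 -12.9 | in present axes [ 12.5   1.2 -12.8]
(np.float64(249.55939983225633), np.float64(275.064333677404))
(np.float64(341.9183108494665), np.float64(164.79092248279392))
(np.float64(236.51755182435704), np.float64(203.4056477361663))
(np.float64(143.1468795853291), np.float64(259.3283164386762))
```

View pics/w1.png

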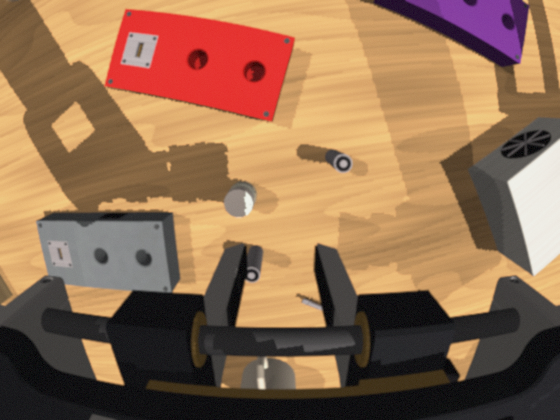

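```bash
python3 - <<'E'
from h import *
img=cv2.imread("pics/w1.png")[:,:,::-1]
a=crop(img,225,240,285,290,6);b=crop(img,315,135,375,185,6); c=crop(img,120,230,180,280,6)
save("c4",np.hstack([a,b]))
E
```

```text
(no output)
```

View pics/c4.png

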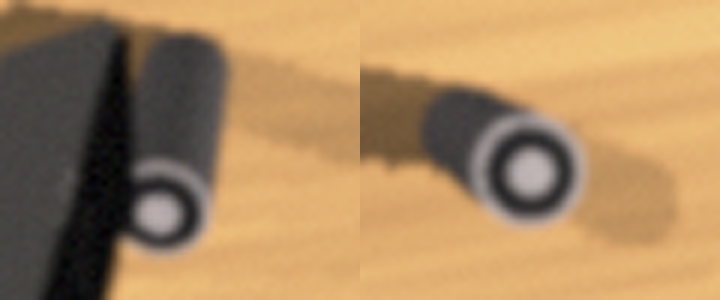

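```bash
python3 - <<'E'
from h import *
d=imaging.snapshot("wrist")
d["world_to_cam"]=np.load("w1.npy")
print(onz(d,251.9,274.6,.065,True),onz(d,342.8,163,.065,True))
go(.5415,.2405,.12,79.8)
E
```

```text
[0.54088403 0.24351411 0.065     ] [0.44395289 0.35109381 0.065     ]
t 1.23 pos [473.2 288.3 201.4] jaw 79.68 tilt [-0.0003  0.0003] w 40.3 F [-0.2  0.1 -0. ] T [ 0.01 -0.05  0.01]
 twist -0.002 delta after twist -35.0 81.4 -75.7 | in present axes [-34.8  81.4 -75.8]
```

Call:
{"api": "step_arm", "payload": {"deltas": [{"fingers": 40,"xyz": [-17,5,-36],"twist": 0},{"fingers": 40,"xyz": [-17,25,-37],"twist": 0},{"fingers": 40,"xyz": [0,40,-2],"twist": 0},{"fingers": 40,"xyz": [0,10,0],"twist": 0},{"fingers": 40,"xyz": [0,0,0],"twist": 0}]}}

```text
time: 1.65
eef_pos: [0.5328, 0.2457, 0.1206]
eef_rot: [0.544, -0.541, -0.451, 0.457]
force: [0.4, 0.9, 0.7]
width: 0.0401
```

```bash
python3 - <<'E'
from h import *
go(.541,.2425,.048,79.8)
d=imaging.snapshot("wrist"); save("w2",d["pixels"]); np.save("w2.npy",d["world_to_cam"])
E
```

```text
t 1.65 pos [532.8 245.7 120.6] jaw 79.89 tilt [-0.0087 -0.0017] w 40.1 F [0.4 0.9 0.7] T [ 0.04  0.01 -0.  ]
 twist 0.001 delta after twist -1.6 72.6 -8.7 | in present axes [-1.4 72.5 -9.3]
```

View pics/w2.png

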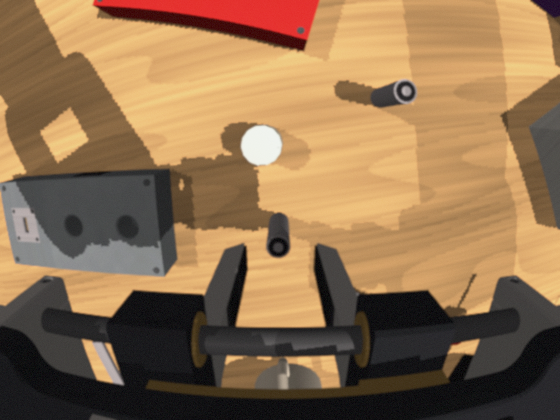

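```bash
python3 - <<'E'
from h import *
go(.541,.2425,.048,79.8)
img=cv2.imread("pics/w2.png")[:,:,::-1]
save("c5",crop(img,250,205,310,255,8))
d=imaging.snapshot("wrist")
d["world_to_cam"]=np.load("w2.npy")
print(onz(d,278,246.5,.065,True))
E
```

```text
t 1.7 pos [534.3 246.3 123.3] jaw 79.92 tilt [-0.0042 -0.0007] w 40.2 F [-0.5  0.2 -0.1] T [ 0.01 -0.06 -0.  ]
 twist 0.002 delta after twist -2.5 75.3 -7.3 | in present axes [-2.4 75.3 -7.6]
[0.54088842 0.24292337 0.065     ]
```

View pics/c5.png

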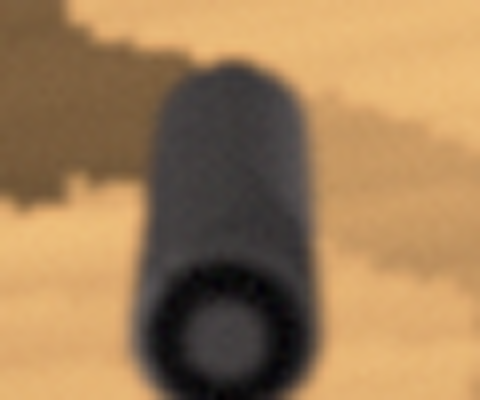

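Call:
{"api": "step_arm", "payload": {"deltas": [{"fingers": 40,"xyz": [-2,5,-7],"twist": 0},{"fingers": 40,"xyz": [0,20,0],"twist": 0},{"fingers": 40,"xyz": [0,30,0],"twist": 0},{"fingers": 40,"xyz": [0,20,0],"twist": 0},{"fingers": 40,"xyz": [0,0,0],"twist": 0}]}}

```text
time: 2.17
eef_pos: [0.5407, 0.2419, 0.047]
eef_rot: [0.543, -0.541, -0.452, 0.455]
force: [-0.9, 0.2, 0.7]
width: 0.0402
```

```bash
python3 - <<'E'
from h import *
go(.541,.243,.048,79.8)
d=imaging.snapshot("wrist"); save("w3",d["pixels"]); np.save("w3.npy",d["world_to_cam"])
E
```

```text
t 2.17 pos [540.7 241.9  47. ] jaw 79.86 tilt [-0.005  -0.0012] w 40.2 F [-0.9  0.2  0.7] T [0.01 0.05 0.01]
 twist 0.001 delta after twist 1.1 -1.0 -0.1 | in present axes [ 1.1 -1.  -0.1]
```

View pics/w3.png

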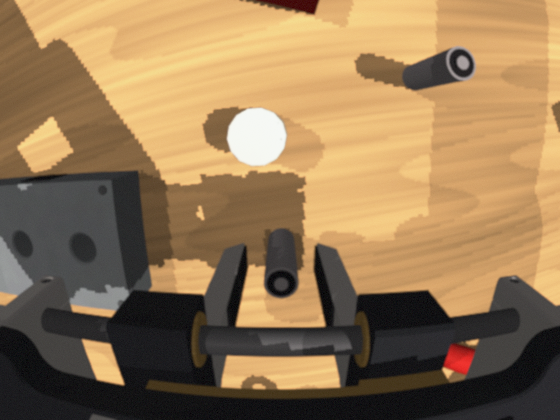

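The cell top at (281,283) is centred between the fingers. I'll close on it.

Call:
{"api": "step_arm", "payload": {"deltas": [{"fingers": 10,"xyz": [0,0,0],"twist": 0},{"fingers": 10,"xyz": [0,0,0],"twist": 0},{"fingers": 10,"xyz": [0,0,0],"twist": 0},{"fingers": 10,"xyz": [0,0,0],"twist": 0}], "newtons": 25}}

```text
time: 2.55
eef_pos: [0.544, 0.2423, 0.0514]
eef_rot: [-0.542, 0.543, 0.455, -0.453]
force: [-0.1, -0.4, 5.3]
width: 0.0176
```

```bash
python3 - <<'E'
from h import *
go(.514,.115,.11,79.8)
go(.541,.243,.12,79.8)
E
```

```text
t 2.55 pos [544.  242.3  51.4] jaw 79.82 tilt [0.0029 0.0007] w 17.6 F [-0.1 -0.4  5.3] T [ 0.11 -0.12  0.02]
 twist 0.0 delta after twist -130.6 -58.6 7.0 | in present axes [-130.6  -58.8    6.9]
t 2.55 pos [544.  242.3  51.4] jaw 79.82 tilt [0.0029 0.0007] w 17.6 F [-0.1 -0.4  5.3] T [ 0.11 -0.12  0.02]
 twist 0.0 delta after twist 0.1 -68.6 3.1 | in present axes [  0.2 -68.6   2.9]
```

Call:
{"api": "step_arm", "payload": {"deltas": [{"fingers": 10,"xyz": [0,-20,0],"twist": 0},{"fingers": 10,"xyz": [0,-30,0],"twist": 0},{"fingers": 10,"xyz": [0,-15,0],"twist": 0},{"fingers": 10,"xyz": [0,0,0],"twist": 0},{"fingers": 10,"xyz": [0,0,0],"twist": 0}]}}

```text
time: 2.97
eef_pos: [0.5436, 0.2422, 0.1157]
eef_rot: [-0.542, 0.543, 0.454, -0.453]
force: [-0.2, 1.0, -1.4]
width: 0.0175
```

```bash
python3 - <<'E'
from h import *
go(.514,.115,.11,79.8)
for n in["wrist","side"]:
  d=imaging.snapshot(n); save("w4"+n,d["pixels"]); np.save("w4.npy",d["world_to_cam"]) if n=="wrist" else 0
  if n=="side": save("c6",crop(d["pixels"],230,90,350,200,6))
go(.514,.115,.11,79.8)
E
```

```text
t 2.97 pos [543.6 242.2 115.7] jaw 79.81 tilt [0.0025 0.0006] w 17.5 F [-0.2  1.  -1.4] T [ 0.03  0.01 -0.03]
 twist 0.0 delta after twist -130.4 5.7 6.6 | in present axes [-130.4    5.6    6.6]
t 3.07 pos [542.  241.7 113.3] jaw 79.81 tilt [-0.0021 -0.0005] w 17.8 F [-0.3 -0.9 -1.1] T [ 0.01 -0.02  0.02]
 twist 0.0 delta after twist -129.7 3.3 5.1 | in present axes [-129.7    3.4    5.1]
```

View pics/w4wrist.png

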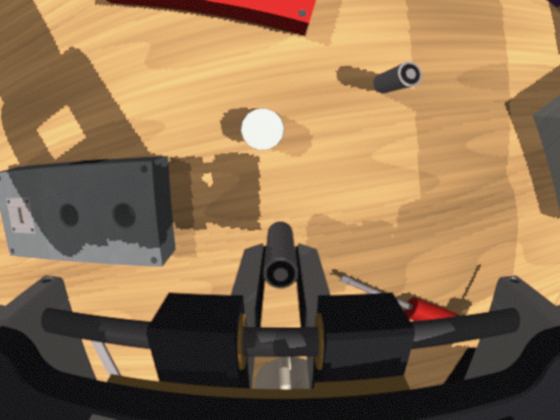

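View pics/c6.png

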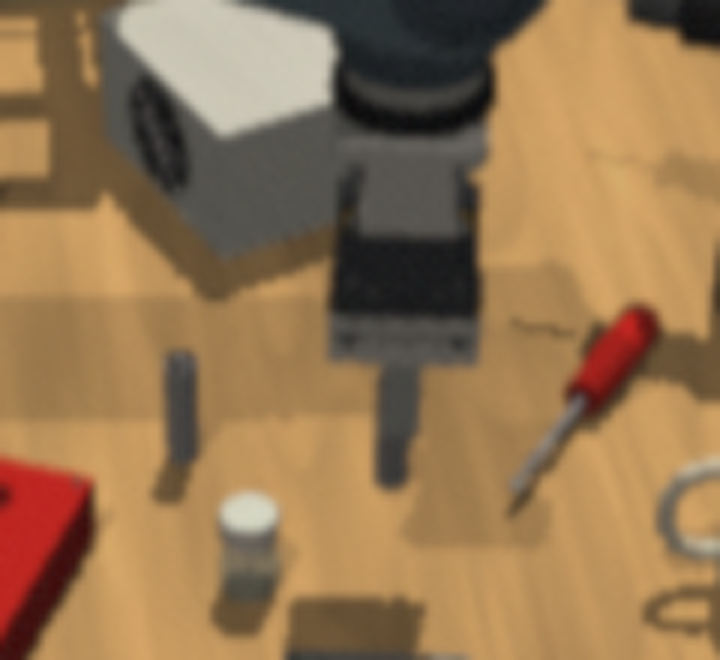

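Call:
{"api": "step_arm", "payload": {"deltas": [{"fingers": 10,"xyz": [-25,-6,1],"twist": 0},{"fingers": 10,"xyz": [-35,-6,1],"twist": 0},{"fingers": 10,"xyz": [-35,0,1],"twist": 0},{"fingers": 10,"xyz": [-25,0,1],"twist": 0},{"fingers": 10,"xyz": [-10,0,1],"twist": 0}]}}

```text
time: 3.48
eef_pos: [0.5133, 0.1126, 0.1248]
eef_rot: [0.544, -0.542, -0.452, 0.454]
force: [0.2, 0.1, -1.2]
width: 0.0173
```

Call:
{"api": "step_arm", "payload": {"deltas": [{"fingers": 10,"xyz": [0,0,0],"twist": 0},{"fingers": 10,"xyz": [0,0,0],"twist": 0},{"fingers": 10,"xyz": [0,0,0],"twist": 0}]}}

```text
time: 3.73
eef_pos: [0.5149, 0.1159, 0.1262]
eef_rot: [0.542, -0.542, -0.454, 0.454]
force: [0.3, -0.3, -0.9]
width: 0.0175
```

```bash
python3 - <<'E'
from h import *
go(.514,.115,.11,79.8)
d=imaging.snapshot("wrist"); save("w5",d["pixels"]); np.save("w5.npy",d["world_to_cam"])
save("c7",crop(d["pixels"],180,130,340,290,4))
go(.514,.115,.11,79.8)
E
```

```text
t 3.73 pos [514.9 115.9 126.2] jaw 79.86 tilt [-0.0007  0.0004] w 17.5 F [ 0.3 -0.3 -0.9] T [ 0.06 -0.04 -0.06]
 twist 0.001 delta after twist -1.0 16.2 0.8 | in present axes [-1.  16.2  0.7]
t 3.78 pos [515.  116.  126.3] jaw 79.88 tilt [-0.0006  0.0003] w 17.2 F [-0.8 -0.6 -0.6] T [0.05 0.04 0.04]
 twist 0.001 delta after twist -1.2 16.3 0.8 | in present axes [-1.2 16.3  0.8]
```

View pics/c7.png

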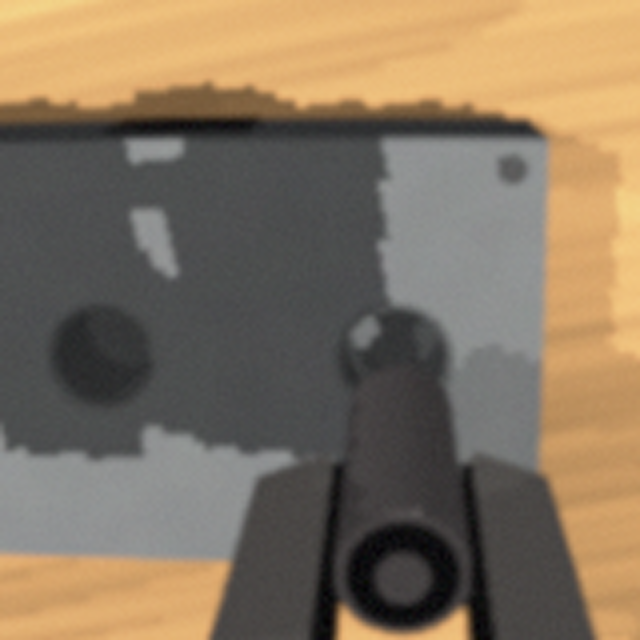

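View pics/w5.png

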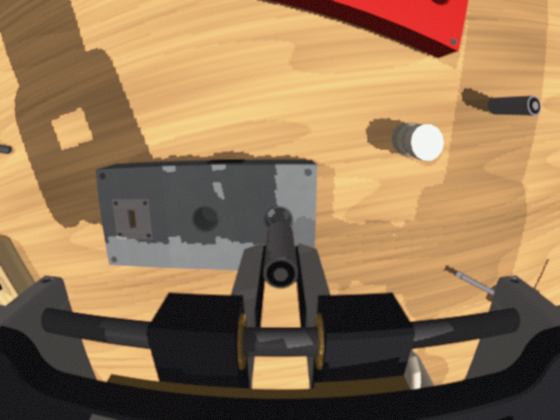

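```bash
python3 - <<'E'
from h import *
d=imaging.snapshot("wrist")
d["world_to_cam"]=np.load("w5.npy")
P=lambda u,v,z:onz(d,180+u/4,130+v/4,z,True)
b1=P(396,354,.04);b2=P(102,354,.04);print(b1,b2,np.linalg.norm(b1-b2))
for z in(.140,.142,.144):print("celltop",P(403,574,z))
print("key",onz(d,132,218.5,.04,True))
for p in[(97,167),(316,161),(109,264)]:print(onz(d,*p,.04,True))
# foot of cell lower edge visible around crop y~365
a=np.degrees(np.arctan2(*(b1-b2)[[1,0]]));print(a)
go(.514,.115,.11,79.8)
E
```

```text
[0.51159937 0.11604745 0.04      ] [0.50106221 0.05660407 0.04      ] 0.06037009361032923
celltop [0.51178191 0.11724857 0.14      ]
celltop [0.51081142 0.11741742 0.142     ]
celltop [0.50984093 0.11758627 0.144     ]
key [ 0.48950931 -0.00965437  0.04      ]
[ 0.43846495 -0.03150849  0.04      ]
[0.47080261 0.15261526 0.04      ]
[ 0.52795127 -0.04938899  0.04      ]
79.94794904169576
t 3.83 pos [515.1 116.1 126.4] jaw 79.9 tilt [-0.0003  0.0002] w 17.2 F [ 0.2 -0.2 -0.4] T [ 0.06 -0.03 -0.01]
 twist 0.002 delta after twist -1.2 16.4 0.9 | in present axes [-1.2 16.4  0.9]
```

```bash
python3 - <<'E'
from h import *
d=imaging.snapshot("wrist")
d["world_to_cam"]=np.load("w5.npy")
for z in (.075,.077,.079):
  for x in(.511,):
    u,v=proj(d,(x-.0075*.98,.1173+.0014,z),True);print(z,(u-180)*4,(v-130)*4, "c",[(q-o)*4 for q,o in zip(proj(d,(x,.1173,z),True),(180,130))])
    u,v=proj(d,(x-.009*.98,.1173+.0014,z+.005),True);print("step",(u-180)*4,(v-130)*4)
E
```

```text
0.075 402.28230695521825 365.54369118157 c [np.float64(401.78298531619316), np.float64(406.23123411678944)]
step 400.8075096952339 366.02370867821867
0.077 402.299312562621 368.9392508049175 c [np.float64(401.7955392544561), np.float64(409.9333095234425)]
step 400.81202667499815 369.50403664135604
0.079 402.31660342053374 372.39310158383876 c [np.float64(401.8082995454304), np.float64(413.69763170125964)]
step 400.81662260138273 373.0455330578692
```

Call:
{"api": "step_arm", "payload": {"deltas": [{"fingers": 10,"xyz": [-1.2,5,-0.6],"twist": 0},{"fingers": 10,"xyz": [0,15,0],"twist": 0},{"fingers": 10,"xyz": [0,10,0],"twist": 0},{"fingers": 10,"xyz": [0,0,0],"twist": 0},{"fingers": 10,"xyz": [0,0,0],"twist": 0}]}}

```text
time: 4.3
eef_pos: [0.5147, 0.1138, 0.0957]
eef_rot: [0.543, -0.542, -0.453, 0.454]
force: [-0.7, -0.1, -0.0]
width: 0.0178
```

```bash
python3 - <<'E'
from h import *
d=imaging.snapshot("wrist"); save("w6",d["pixels"]); np.save("w6.npy",d["world_to_cam"])
save("c8",crop(d["pixels"],180,150,340,290,5))
go(.514,.115,.06,79.8)
E
```

```text
t 4.35 pos [515.3 113.8  96.5] jaw 79.82 tilt [-0.0006  0.    ] w 17.3 F [ 0.6 -0.6 -0.8] T [ 0.09 -0.03 -0.04]
 twist 0.0 delta after twist 1.0 36.5 1.5 | in present axes [ 1.  36.5  1.5]
```

View pics/c8.png

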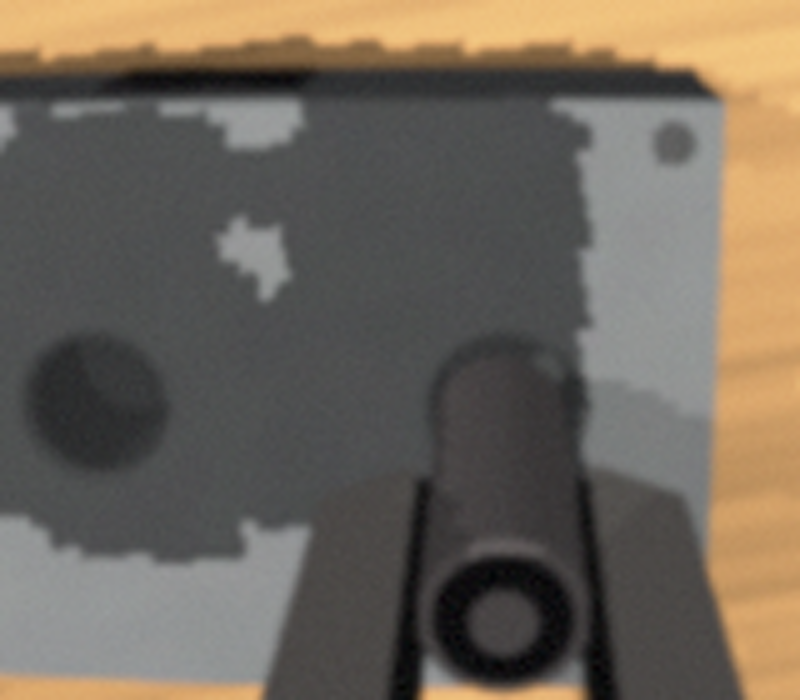

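```bash
python3 - <<'E'
from h import *
d=imaging.snapshot("wrist")
d["world_to_cam"]=np.load("w6.npy")
P=lambda u,v,z:onz(d,180+u/5,150+v/5,z,True)
b2=P(97,402,.04);b1=P(508,402,.04);print(b1,b2,np.linalg.norm(b1-b2))
print("top",P(503,619,.1125))
print("foot edge",P(505,352,.047)+[.0075,0,0],P(505,352,.052)+[.009,0,0])
E
```

```text
[0.51146206 0.11592453 0.04      ] [0.50113264 0.05663568 0.04      ] 0.06018192494085441
top [0.51026188 0.1153441  0.1125    ]
foot edge [0.50942941 0.1171738  0.047     ] [0.50944239 0.11742848 0.052     ]
```

Call:
{"api": "step_arm", "payload": {"deltas": [{"fingers": 10,"xyz": [0.5,0,-1.5],"twist": 0},{"fingers": 10,"xyz": [0,5,0],"twist": 0},{"fingers": 10,"xyz": [0,5,0],"twist": 0},{"fingers": 10,"xyz": [0,5,0],"twist": 0},{"fingers": 10,"xyz": [0,0,0],"twist": 0}]}}

```text
time: 4.82
eef_pos: [0.5161, 0.1138, 0.0805]
eef_rot: [0.543, -0.542, -0.453, 0.454]
force: [-0.5, -0.4, -0.8]
width: 0.0174
```

```bash
python3 - <<'E'
from h import *
go(.514,.115,.06,79.8)
E
```

```text
t 4.82 pos [516.1 113.8  80.5] jaw 79.81 tilt [-0.0019 -0.    ] w 17.4 F [-0.5 -0.4 -0.8] T [ 0.05 -0.01 -0.05]
 twist 0.0 delta after twist 0.8 20.5 2.3 | in present axes [ 0.8 20.5  2.3]
```

Call:
{"api": "step_arm", "payload": {"deltas": [{"fingers": 10,"xyz": [0,6,0],"twist": 0},{"fingers": 10,"xyz": [0,6,0],"twist": 0},{"fingers": 10,"xyz": [0,5,0],"twist": 0},{"fingers": 10,"xyz": [0,0,0],"twist": 0},{"fingers": 10,"xyz": [0,0,0],"twist": 0}]}}

```text
time: 5.23
eef_pos: [0.5165, 0.1139, 0.064]
eef_rot: [0.543, -0.542, -0.453, 0.454]
force: [-0.8, -0.3, 0.1]
width: 0.0175
```

```bash
python3 - <<'E'
from h import *
go(.514,.115,.06,79.8)
d=imaging.snapshot("wrist"); save("w7",d["pixels"])
go(.514,.115,.06,79.8)
E
```

```text
t 5.23 pos [516.5 113.9  64. ] jaw 79.81 tilt [-0.0012 -0.    ] w 17.5 F [-0.8 -0.3  0.1] T [ 0.02 -0.04  0.06]
 twist 0.0 delta after twist 0.7 4.0 2.6 | in present axes [0.7 4.  2.6]
t 5.28 pos [516.8 113.9  64.4] jaw 79.82 tilt [-0.0005 -0.    ] w 17.2 F [ 0.   0.1 -0.5] T [0.04 0.03 0.02]
 twist 0.0 delta after twist 0.6 4.4 2.9 | in present axes [0.6 4.4 2.9]
```

View pics/w7.png

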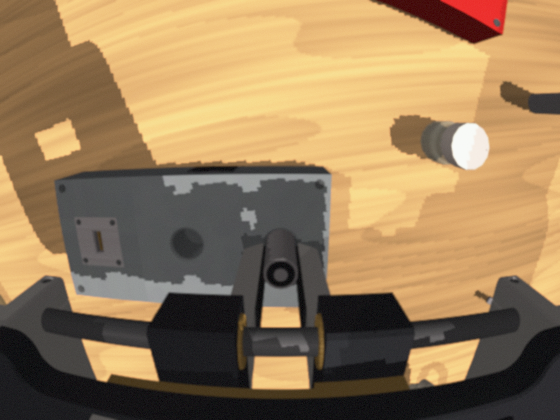

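Foot is about 5 mm above the floor; lower until contact, then release.

Call:
{"api": "step_arm", "payload": {"deltas": [{"fingers": 10,"xyz": [0,3,0],"twist": 0},{"fingers": 10,"xyz": [0,0,0],"twist": 0},{"fingers": 10,"xyz": [0,0,0],"twist": 0}]}}

```text
time: 5.53
eef_pos: [0.5169, 0.1139, 0.0616]
eef_rot: [0.542, -0.542, -0.454, 0.454]
force: [-0.2, 0.6, -1.1]
width: 0.0174
```

Call:
{"api": "step_arm", "payload": {"deltas": [{"fingers": 24,"xyz": [0,0,0],"twist": 0},{"fingers": 30,"xyz": [0,0,0],"twist": 0},{"fingers": 30,"xyz": [0,0,0],"twist": 0}]}}

```text
time: 5.78
eef_pos: [0.5171, 0.1139, 0.0619]
eef_rot: [-0.542, 0.543, 0.454, -0.453]
force: [-0.2, 0.5, 0.1]
width: 0.0295
```

```bash
python3 - <<'E'
from h import *
go(.4445,.3505,.12,79.8)
d=imaging.snapshot("wrist"); save("w8",d["pixels"]);np.save("w8.npy",d["world_to_cam"])
E
```

```text
t 5.78 pos [517.1 113.9  61.9] jaw 79.81 tilt [0.0005 0.    ] w 29.5 F [-0.2  0.5  0.1] T [0.01 0.01 0.03]
 twist 0.0 delta after twist 220.0 -58.1 113.4 | in present axes [220.  -58.1 113.3]
```

View pics/w8.png

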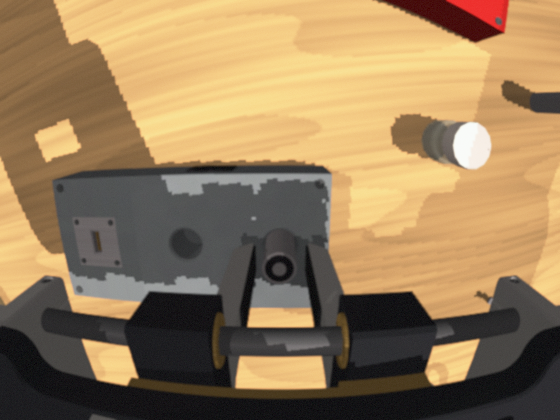

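Call:
{"api": "step_arm", "payload": {"deltas": [{"fingers": 30,"xyz": [0,-25,0],"twist": 0},{"fingers": 40,"xyz": [0,-35,0],"twist": 0},{"fingers": 40,"xyz": [25,-15,12],"twist": 0},{"fingers": 40,"xyz": [35,0,18],"twist": 0},{"fingers": 40,"xyz": [35,0,18],"twist": 0}]}}

```text
time: 6.25
eef_pos: [0.4876, 0.2167, 0.1388]
eef_rot: [-0.542, 0.544, 0.454, -0.452]
force: [0.3, -0.0, 0.3]
width: 0.0397
```

Call:
{"api": "step_arm", "payload": {"deltas": [{"fingers": 40,"xyz": [35,0,18],"twist": 0},{"fingers": 40,"xyz": [35,0,18],"twist": 0},{"fingers": 40,"xyz": [35,0,18],"twist": 0},{"fingers": 40,"xyz": [20,0,11],"twist": 0},{"fingers": 40,"xyz": [0,0,0],"twist": 0}]}}

```text
time: 6.67
eef_pos: [0.443, 0.3538, 0.1368]
eef_rot: [0.542, -0.541, -0.455, 0.455]
force: [-0.0, -0.1, -0.1]
width: 0.0397
```

Call:
{"api": "step_arm", "payload": {"deltas": [{"fingers": 40,"xyz": [0,0,0],"twist": 0},{"fingers": 40,"xyz": [0,0,0],"twist": 0}]}}

```text
time: 6.83
eef_pos: [0.4448, 0.3497, 0.1366]
eef_rot: [-0.542, 0.543, 0.453, -0.454]
force: [0.5, -0.6, 1.2]
width: 0.0401
```

```bash
python3 - <<'E'
from h import *
go(.4445,.3505,.12,79.8)
d=imaging.snapshot("wrist"); save("w9",d["pixels"]);np.save("w9.npy",d["world_to_cam"])
go(.4445,.3505,.05,79.8)
t=imaging.snapshot("top"); save("c9",crop(t["pixels"],180,165,340,240,5))
E
```

```text
t 6.83 pos [444.8 349.7 136.6] jaw 79.8 tilt [-0.     -0.0005] w 40.1 F [ 0.5 -0.6  1.2] T [ 0.02 -0.03 -0.  ]
 twist -0.0 delta after twist 0.7 16.6 0.5 | in present axes [ 0.7 16.6  0.5]
t 6.88 pos [445.  349.3 136.6] jaw 79.74 tilt [-0.0001 -0.0004] w 40.2 F [0.1 0.8 0.1] T [ 0.02 -0.01 -0.  ]
 twist -0.001 delta after twist 1.0 86.6 0.7 | in present axes [ 1.1 86.6  0.7]
```

View pics/w9.png

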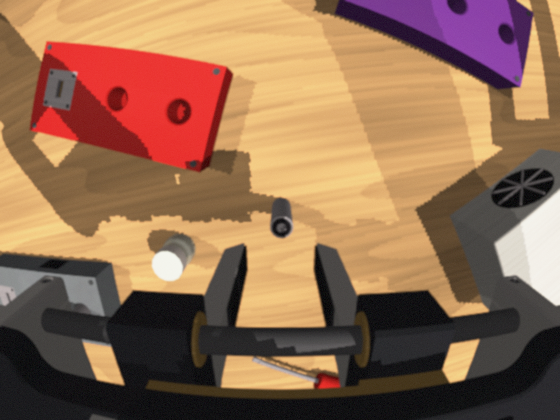

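View pics/c9.png

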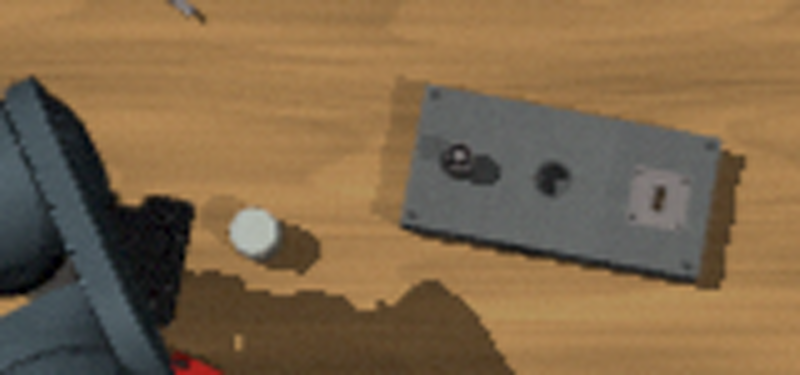

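```bash
python3 - <<'E'
from h import *
d=imaging.snapshot("wrist")
d["world_to_cam"]=np.load("w9.npy")
p=onz(d,282,226.5,.065,True);print(p); go(p[0],p[1],.05,79.8)
E
```

```text
[0.44395938 0.35177804 0.065     ]
t 6.98 pos [445.2 349.2 136.7] jaw 79.7 tilt [-0.     -0.0002] w 40.3 F [-0.7  0.2  0.3] T [ 0.01  0.05 -0.04]
 twist -0.002 delta after twist 2.3 86.7 1.7 | in present axes [ 2.3 86.7  1.7]
```

Call:
{"api": "step_arm", "payload": {"deltas": [{"fingers": 40,"xyz": [2,10,1.5],"twist": 0},{"fingers": 40,"xyz": [0,30,0],"twist": 0},{"fingers": 40,"xyz": [0,30,0],"twist": 0},{"fingers": 40,"xyz": [0,16,0],"twist": 0},{"fingers": 40,"xyz": [0,0,0],"twist": 0}]}}

```text
time: 7.4
eef_pos: [0.4404, 0.3503, 0.0457]
eef_rot: [0.543, -0.542, -0.45, 0.456]
force: [-0.0, -0.0, 0.1]
width: 0.04
```

Call:
{"api": "step_arm", "payload": {"deltas": [{"fingers": 40,"xyz": [0,0,0],"twist": 0},{"fingers": 40,"xyz": [0,0,0],"twist": 0},{"fingers": 40,"xyz": [0,0,0],"twist": 0}]}}

```text
time: 7.65
eef_pos: [0.4448, 0.3531, 0.0523]
eef_rot: [-0.542, 0.543, 0.455, -0.452]
force: [-0.8, 0.2, 0.3]
width: 0.0395
```

```bash
python3 - <<'E'
from h import *
go(.444,.3515,.05,79.8)
d=imaging.snapshot("wrist"); save("w10",d["pixels"]);np.save("w10.npy",d["world_to_cam"])
E
```

```text
t 7.65 pos [444.8 353.1  52.3] jaw 79.8 tilt [0.0028 0.0014] w 39.5 F [-0.8  0.2  0.3] T [ 0.02  0.01 -0.03]
 twist -0.0 delta after twist -1.7 2.3 0.5 | in present axes [-1.7  2.3  0.5]
```

View pics/w10.png

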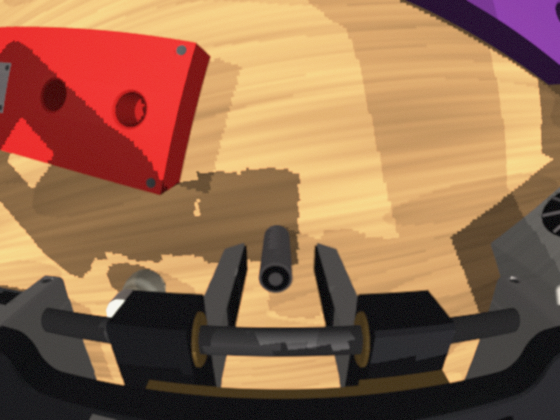

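Call:
{"api": "step_arm", "payload": {"deltas": [{"fingers": 30,"xyz": [-1.5,2,0],"twist": 0},{"fingers": 10,"xyz": [0,0,0],"twist": 0},{"fingers": 10,"xyz": [0,0,0],"twist": 0},{"fingers": 10,"xyz": [0,0,0],"twist": 0},{"fingers": 10,"xyz": [0,0,0],"twist": 0}], "newtons": 25}}

```text
time: 8.12
eef_pos: [0.4433, 0.3512, 0.0489]
eef_rot: [-0.542, 0.542, 0.454, -0.454]
force: [-0.7, 0.4, 1.4]
width: 0.0176
```

```bash
python3 - <<'E'
from h import *
go(.505,.055,.13,79.8)
E
```

```text
t 8.12 pos [443.3 351.2  48.9] jaw 79.82 tilt [0.0003 0.0001] w 17.6 F [-0.7  0.4  1.4] T [-0.06  0.04  0.  ]
 twist 0.0 delta after twist -280.6 -81.1 -113.2 | in present axes [-280.6  -81.1 -113.1]
```

Call:
{"api": "step_arm", "payload": {"deltas": [{"fingers": 10,"xyz": [0,-25,0],"twist": 0},{"fingers": 10,"xyz": [0,-38,0],"twist": 0},{"fingers": 10,"xyz": [-20,-32,-8],"twist": 0},{"fingers": 10,"xyz": [-35,0,-14],"twist": 0},{"fingers": 10,"xyz": [-36,0,-15],"twist": 0}]}}

```text
time: 8.53
eef_pos: [0.4651, 0.2553, 0.1466]
eef_rot: [-0.541, 0.543, 0.456, -0.453]
force: [0.5, -0.5, -0.6]
width: 0.0174
```

Call:
{"api": "step_arm", "payload": {"deltas": [{"fingers": 10,"xyz": [-37,0,-15],"twist": 0},{"fingers": 10,"xyz": [-37,0,-15],"twist": 0},{"fingers": 10,"xyz": [-37,0,-15],"twist": 0},{"fingers": 10,"xyz": [-37,0,-15],"twist": 0},{"fingers": 10,"xyz": [-28,0,-11],"twist": 0}]}}

```text
time: 8.95
eef_pos: [0.5026, 0.0666, 0.1439]
eef_rot: [-0.542, 0.543, 0.453, -0.453]
force: [-0.7, -0.8, -0.9]
width: 0.0173
```

Call:
{"api": "step_arm", "payload": {"deltas": [{"fingers": 10,"xyz": [-14,0,-5],"twist": 0},{"fingers": 10,"xyz": [0,0,0],"twist": 0},{"fingers": 10,"xyz": [0,0,0],"twist": 0},{"fingers": 10,"xyz": [0,0,0],"twist": 0}]}}

```text
time: 9.28
eef_pos: [0.5044, 0.0554, 0.1435]
eef_rot: [0.542, -0.542, -0.454, 0.454]
force: [-0.4, 0.7, -0.6]
width: 0.0174
```

```bash
python3 - <<'E'
from h import *
go(.505,.055,.13,79.8)
d=imaging.snapshot("wrist"); save("w11",d["pixels"]);np.save("w11.npy",d["world_to_cam"])
save("c11",crop(d["pixels"],100,150,340,290,3.3))
E
```

```text
t 9.28 pos [504.4  55.4 143.5] jaw 79.84 tilt [-0.0004  0.0004] w 17.4 F [-0.4  0.7 -0.6] T [ 0.06 -0.01 -0.01]
 twist 0.001 delta after twist -0.3 13.5 -0.6 | in present axes [-0.3 13.5 -0.6]
```

View pics/c11.png

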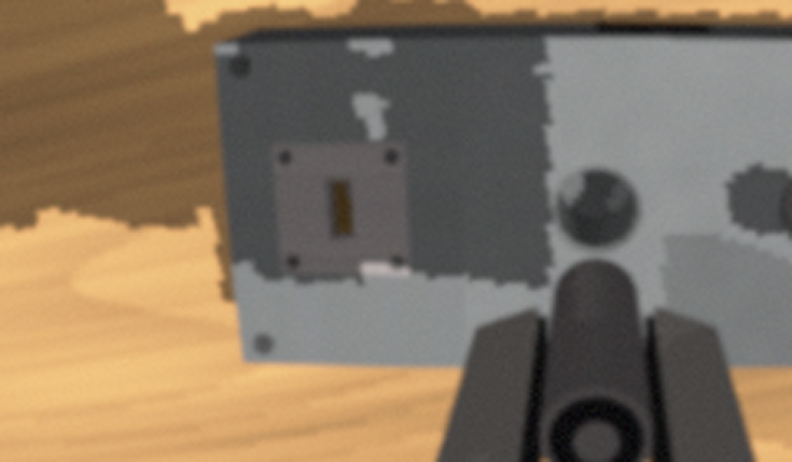

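```bash
python3 - <<'E'
from h import *
d=imaging.snapshot("wrist")
d["world_to_cam"]=np.load("w11.npy")
P=lambda u,v,z:onz(d,100+u/3.3,150+v/3.3,z,True)
print("b2",P(597,208,.04),"key",P(341,208,.04),"top",P(596,437,.1595),"foot",P(596,260,.0945)+[.0075,0,0])
print([P(*q,.04) for q in[(285,157),(391,156),(292,261),(398,261)]])
go(.505,.055,.13,79.8)
E
```

```text
b2 [0.50164425 0.05706781 0.04      ] key [ 0.48970137 -0.00968556  0.04      ] top [0.50528268 0.0559597  0.1595    ] foot [0.50529574 0.057401   0.0945    ]
[array([ 0.47337653, -0.02156015,  0.04      ]), array([0.47840996, 0.00685168, 0.04      ]), array([ 0.50177288, -0.02694648,  0.04      ]), array([0.50674751, 0.00221964, 0.04      ])]
t 9.38 pos [504.4  55.8 143.5] jaw 79.91 tilt [-0.0003  0.0002] w 17.7 F [-0.2  0.9  0.1] T [ 0.06  0.01 -0.04]
 twist 0.002 delta after twist -0.7 13.5 -0.7 | in present axes [-0.7 13.5 -0.7]
```

Call:
{"api": "step_arm", "payload": {"deltas": [{"fingers": 10,"xyz": [-0.3,8,3.5],"twist": 0},{"fingers": 10,"xyz": [0,22,0],"twist": 0},{"fingers": 10,"xyz": [0,16,0],"twist": 0},{"fingers": 10,"xyz": [0,0,0],"twist": 0},{"fingers": 10,"xyz": [0,0,0],"twist": 0}]}}

```text
time: 9.8
eef_pos: [0.5001, 0.0557, 0.0966]
eef_rot: [0.543, -0.541, -0.453, 0.455]
force: [-0.9, 0.4, -0.1]
width: 0.0174
```

Call:
{"api": "step_arm", "payload": {"deltas": [{"fingers": 10,"xyz": [0,0,0],"twist": 0},{"fingers": 10,"xyz": [0,0,0],"twist": 0}]}}

```text
time: 9.97
eef_pos: [0.5021, 0.0551, 0.0988]
eef_rot: [-0.542, 0.543, 0.454, -0.453]
force: [-0.2, 0.2, -0.5]
width: 0.0177
```

```bash
python3 - <<'E'
from h import *
d=imaging.snapshot("wrist"); save("w12",d["pixels"]); np.save("w12.npy",d["world_to_cam"])
save("c12",crop(d["pixels"],180,150,340,290,5))
go(.5,.055,.06,79.8)
E
```

```text
t 10.02 pos [502.1  55.   98.8] jaw 79.83 tilt [ 0.0022 -0.0003] w 17.4 F [ 0.7  0.3 -0.1] T [-0.    0.02  0.  ]
 twist 0.001 delta after twist -0.4 38.8 2.1 | in present axes [-0.4 38.8  2.2]
```

View pics/c12.png

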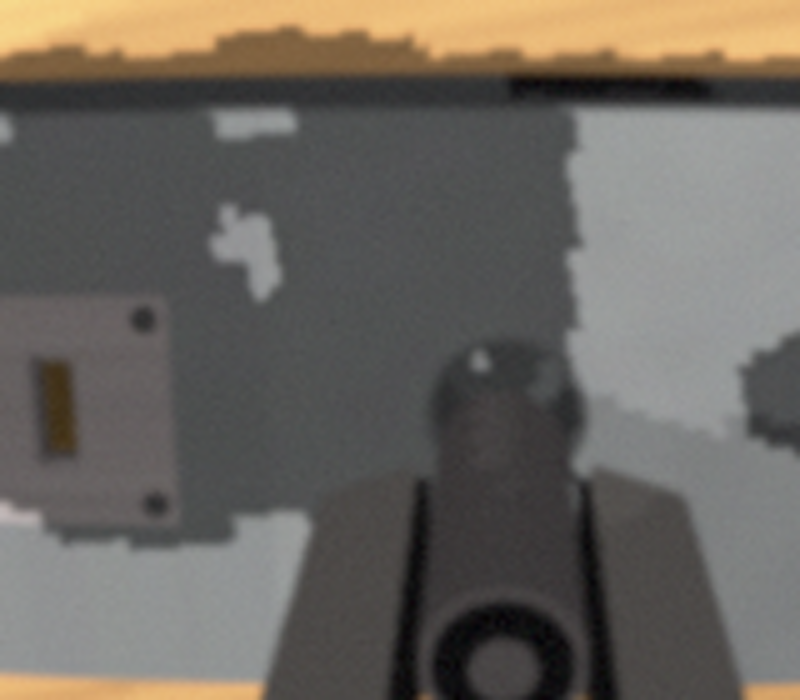

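```bash
python3 - <<'E'
from h import *
d=imaging.snapshot("wrist")
d["world_to_cam"]=np.load("w12.npy")
P=lambda u,v,z:onz(d,180+u/5,150+v/5,z,True)
print("b2",P(508,409,.04),"top",P(503,658,.1148),"foot",P(503,393,.0498)+[.0075,0,0])
print("key",P(57,408,.04))
go(.5,.055,.06,79.8)
E
```

```text
b2 [0.50119593 0.05680264 0.04      ] top [0.50241657 0.05573869 0.1148    ] foot [0.50292241 0.05708045 0.0498    ]
key [ 0.48954293 -0.00951103  0.04      ]
t 10.07 pos [502.   54.9  98.7] jaw 79.82 tilt [ 0.0021 -0.0003] w 17.3 F [ 0.1  0.7 -0.3] T [0.03 0.   0.01]
 twist 0.0 delta after twist -0.3 38.7 2.0 | in present axes [-0.3 38.7  2.1]
```

Shift cell about -1.5 mm in world x (tool z +1.5), +0.5 in tool x, and descend.

Call:
{"api": "step_arm", "payload": {"deltas": [{"fingers": 10,"xyz": [0.3,0,1.4],"twist": 0},{"fingers": 10,"xyz": [0,5,0],"twist": 0},{"fingers": 10,"xyz": [0,6,0],"twist": 0},{"fingers": 10,"xyz": [0,6,0],"twist": 0},{"fingers": 10,"xyz": [0,0,0],"twist": 0}]}}

```text
time: 10.48
eef_pos: [0.4993, 0.0556, 0.0791]
eef_rot: [0.543, -0.542, -0.453, 0.454]
force: [1.2, -0.1, -1.4]
width: 0.0174
```

Call:
{"api": "step_arm", "payload": {"deltas": [{"fingers": 10,"xyz": [0,6,0],"twist": 0},{"fingers": 10,"xyz": [0,6,0],"twist": 0},{"fingers": 10,"xyz": [0,4,0],"twist": 0},{"fingers": 10,"xyz": [0,0,0],"twist": 0},{"fingers": 10,"xyz": [0,0,0],"twist": 0}]}}

```text
time: 10.9
eef_pos: [0.4996, 0.0555, 0.0643]
eef_rot: [0.543, -0.542, -0.453, 0.454]
force: [-0.0, 0.3, -0.0]
width: 0.0175
```

```bash
python3 - <<'E'
from h import *
d=imaging.snapshot("wrist"); save("w13",d["pixels"])
go(.5,.055,.06,79.8)
E
```

```text
t 10.95 pos [499.8  55.4  64.5] jaw 79.82 tilt [-0.0006 -0.0001] w 17.4 F [-0.3 -1.1 -0.5] T [0.05 0.03 0.07]
 twist 0.0 delta after twist -0.4 4.5 -0.3 | in present axes [-0.4  4.5 -0.3]
```

View pics/w13.png

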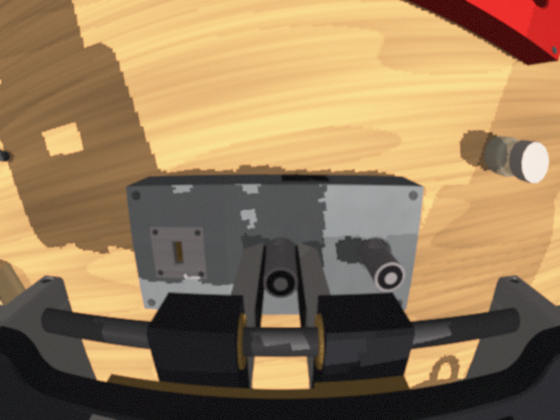

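Both look good. Lower the last 3 mm, release, rise.

Call:
{"api": "step_arm", "payload": {"deltas": [{"fingers": 10,"xyz": [0,3.5,0],"twist": 0},{"fingers": 10,"xyz": [0,0,0],"twist": 0},{"fingers": 10,"xyz": [0,0,0],"twist": 0},{"fingers": 24,"xyz": [0,0,0],"twist": 0},{"fingers": 28,"xyz": [0,0,0],"twist": 0}]}}

```text
time: 11.37
eef_pos: [0.5, 0.0555, 0.0613]
eef_rot: [-0.542, 0.542, 0.454, -0.454]
force: [0.1, 0.1, 0.3]
width: 0.0266
```

Call:
{"api": "step_arm", "payload": {"deltas": [{"fingers": 28,"xyz": [0,0,0],"twist": 0},{"fingers": 28,"xyz": [0,0,0],"twist": 0},{"fingers": 28,"xyz": [0,-20,0],"twist": 0},{"fingers": 30,"xyz": [0,-35,0],"twist": 0},{"fingers": 40,"xyz": [0,-25,0],"twist": 0}]}}

```text
time: 11.78
eef_pos: [0.5, 0.0555, 0.1428]
eef_rot: [-0.542, 0.542, 0.454, -0.454]
force: [1.0, -0.0, 0.2]
width: 0.0338
```

```bash
python3 - <<'E'
from h import *
go(.528,-.236,.14,105.5)
d=imaging.snapshot("wrist"); save("w14",d["pixels"])
E
```

```text
t 11.78 pos [500.   55.5 142.8] jaw 79.81 tilt [ 0.0002 -0.    ] w 33.8 F [ 1.  -0.   0.2] T [-0.01 -0.03 -0.03]
 twist -0.448 delta after twist -288.3 2.8 50.9 | in present axes [-281.9    2.8  -79.1]
```

View pics/w14.png

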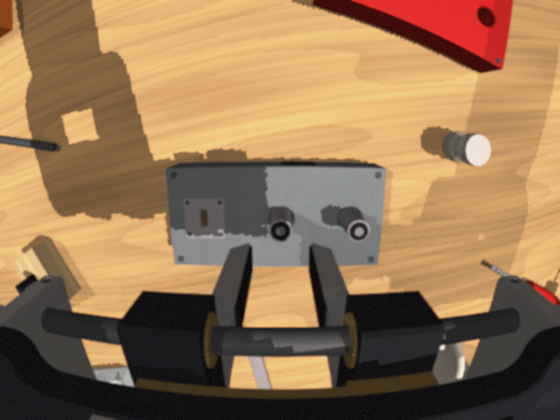

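Call:
{"api": "step_arm", "payload": {"deltas": [{"fingers": 40,"xyz": [-35,-2,-10],"twist": -0.112},{"fingers": 40,"xyz": [-36,-2,-6],"twist": -0.112},{"fingers": 40,"xyz": [-36.5,-2,-2],"twist": -0.112},{"fingers": 40,"xyz": [-36.5,0,2],"twist": -0.112},{"fingers": 40,"xyz": [-36,0,6.4],"twist": 0}]}}

```text
time: 12.25
eef_pos: [0.5181, -0.1278, 0.1474]
eef_rot: [-0.427, 0.427, 0.564, -0.563]
force: [0.9, 1.3, 0.7]
width: 0.0401
```

Call:
{"api": "step_arm", "payload": {"deltas": [{"fingers": 40,"xyz": [-36,0,6.4],"twist": 0},{"fingers": 40,"xyz": [-36,0,6.4],"twist": 0},{"fingers": 40,"xyz": [-30,0,6],"twist": 0},{"fingers": 40,"xyz": [0,0,0],"twist": 0},{"fingers": 40,"xyz": [0,0,0],"twist": 0}]}}

```text
time: 12.67
eef_pos: [0.5269, -0.2305, 0.1469]
eef_rot: [-0.429, 0.429, 0.562, -0.562]
force: [-0.2, 0.3, -0.7]
width: 0.0398
```

Call:
{"api": "step_arm", "payload": {"deltas": [{"fingers": 40,"xyz": [0,0,0],"twist": 0},{"fingers": 40,"xyz": [0,0,0],"twist": 0}]}}

```text
time: 12.83
eef_pos: [0.5269, -0.228, 0.1468]
eef_rot: [-0.428, 0.428, 0.563, -0.563]
force: [-0.0, -0.0, -0.3]
width: 0.0398
```

```bash
python3 - <<'E'
from h import *
go(.528,-.236,.14,105.5)
d=imaging.snapshot("wrist"); save("w15",d["pixels"]);np.save("w15.npy",d["world_to_cam"])
save("c15",crop(d["pixels"],200,150,360,290,5))
E
```

```text
t 12.83 pos [ 526.9 -228.   146.8] jaw 105.54 tilt [-0.0006  0.0006] w 39.8 F [-0.  -0.  -0.3] T [0.03 0.02 0.02]
 twist 0.001 delta after twist -8.0 6.8 1.1 | in present axes [-8.   6.8  1.1]
```

View pics/c15.png

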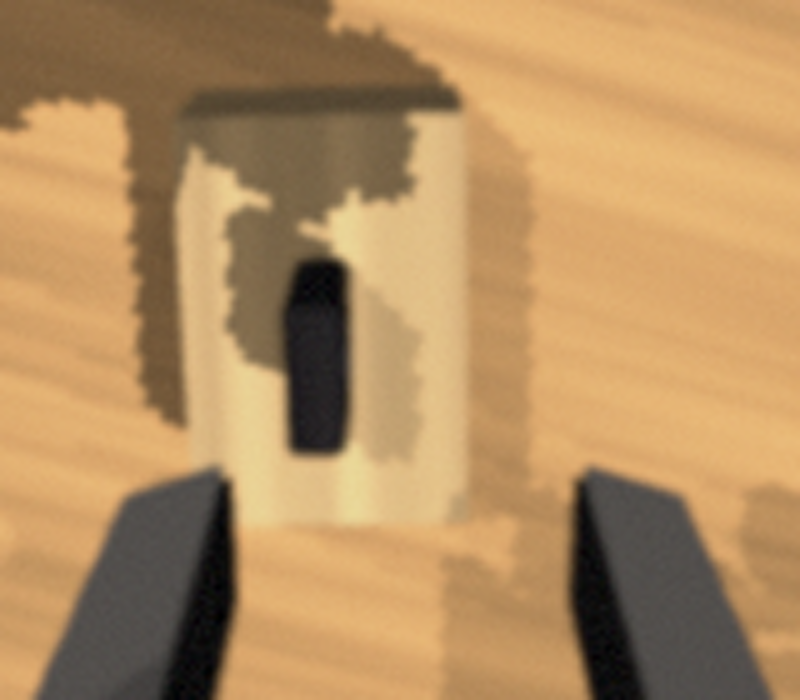

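```bash
python3 - <<'E'
from h import *
d=imaging.snapshot("wrist")
d["world_to_cam"]=np.load("w15.npy")
P=lambda u,v,z:onz(d,200+u/5,150+v/5,z,True)
k=P(317,381,.070);print("key",k)
def ang(a,b): q=b-a;return np.degrees(np.arctan2(q[1],q[0])),np.linalg.norm(q)
print(ang(P(287,311,.07),P(291,450,.07)),ang(P(347,311,.07),P(347,450,.07)))
s=[P(180,113,.038),P(467,112,.038),P(468,521,.038),P(192,522,.038)]
print("stand",np.mean(s,0),ang(s[0],s[3]),ang(s[1],s[2]),ang(s[0],s[1]),ang(s[3],s[2]))
go(k[0],k[1],.12,105.5)
E
```

```text
key [ 0.53075793 -0.23998697  0.07      ]
(np.float64(15.95855631904865), np.float64(0.02291006922331717)) (np.float64(14.987843084141728), np.float64(0.022883857330627026))
stand [ 0.53065282 -0.24001008  0.038     ] (np.float64(15.122737707302086), np.float64(0.07530849369638332)) (np.float64(16.316188650280278), np.float64(0.07489789965343792)) (np.float64(105.51523453406863), np.float64(0.0490238740214655)) (np.float64(105.98656009047771), np.float64(0.05058845717299908))
t 12.93 pos [ 527.1 -228.   147. ] jaw 105.56 tilt [-0.0003  0.0003] w 40.3 F [ 0.1  0.2 -0. ] T [0.05 0.01 0.02]
 twist 0.001 delta after twist -12.5 27.0 -0.3 | in present axes [-12.5  27.   -0.3]
```

Call:
{"api": "step_arm", "payload": {"deltas": [{"fingers": 40,"xyz": [-12.5,5,-0.3],"twist": 0},{"fingers": 40,"xyz": [0,30,0],"twist": 0},{"fingers": 40,"xyz": [0,20,0],"twist": 0},{"fingers": 40,"xyz": [0,0,0],"twist": 0},{"fingers": 40,"xyz": [0,0,0],"twist": 0}]}}

```text
time: 13.35
eef_pos: [0.5301, -0.241, 0.091]
eef_rot: [0.429, -0.427, -0.563, 0.563]
force: [-0.2, 0.7, -1.0]
width: 0.0398
```

Call:
{"api": "step_arm", "payload": {"deltas": [{"fingers": 40,"xyz": [0,0,0],"twist": 0},{"fingers": 40,"xyz": [0,0,0],"twist": 0}]}}

```text
time: 13.52
eef_pos: [0.5319, -0.2421, 0.0939]
eef_rot: [-0.427, 0.429, 0.563, -0.563]
force: [0.6, 0.0, 0.4]
width: 0.0402
```

```bash
python3 - <<'E'
from h import *
d=imaging.snapshot("wrist"); save("w16",d["pixels"]);np.save("w16.npy",d["world_to_cam"])
save("c16",crop(d["pixels"],200,170,360,310,5))
go(.5308,-.240,.057,105.6)
E
```

```text
t 13.57 pos [ 531.8 -242.1   93.9] jaw 105.48 tilt [ 0.0025 -0.0018] w 39.8 F [-0.  -0.3  0.5] T [ 0.07 -0.01 -0.03]
 twist -0.002 delta after twist 2.2 36.9 0.4 | in present axes [ 2.3 36.9  0.5]
```

View pics/c16.png

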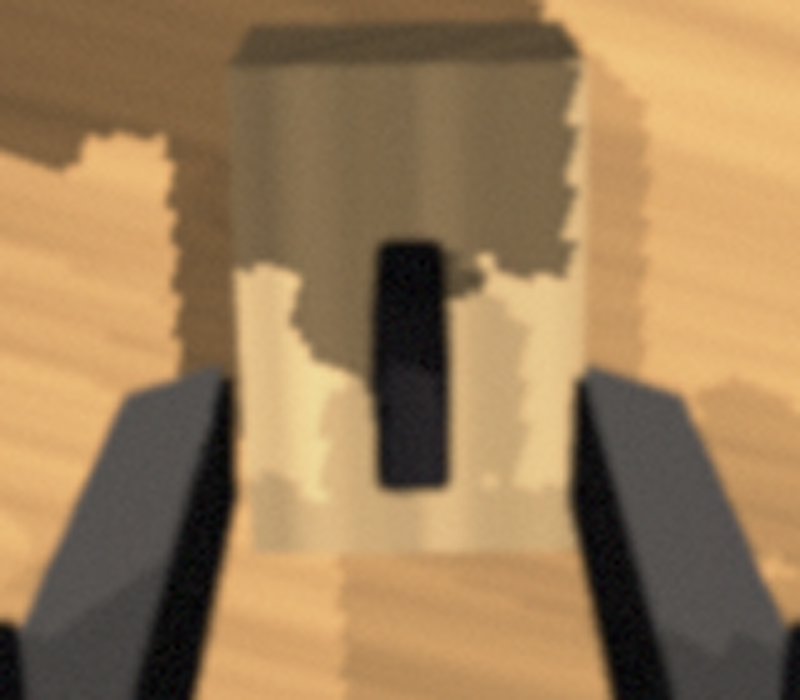

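```bash
python3 - <<'E'
from h import *
d=imaging.snapshot("wrist")
d["world_to_cam"]=np.load("w16.npy")
P=lambda u,v,z:onz(d,200+u/5,170+v/5,z,True)
b=P(413,488,.07);t=P(411,242,.038)
r=np.radians(15.6);X=np.array([np.cos(r),np.sin(r),0])
print("from bottom edge",b-.013*X,"from underside",t+.013*X)
print((np.degrees(np.arctan2(*(P(449,480,.07)-P(447,330,.07))[[1,0]]))),np.degrees(np.arctan2(*(P(378,480,.07)-P(375,330,.07))[[1,0]])))
go(.5308,-.240,.057,105.6)
E
```

```text
from bottom edge [ 0.52966908 -0.24061135  0.07      ] from underside [ 0.53228822 -0.24002989  0.038     ]
16.76070009761314 16.245701965608696
t 13.62 pos [ 531.6 -242.    93.8] jaw 105.47 tilt [ 0.0022 -0.0017] w 40.2 F [ 0.3 -0.2  0.2] T [0.04 0.02 0.01]
 twist -0.002 delta after twist 2.1 36.8 0.3 | in present axes [ 2.2 36.8  0.4]
```

Call:
{"api": "step_arm", "payload": {"deltas": [{"fingers": 40,"xyz": [1.7,6,0.3],"twist": 0},{"fingers": 40,"xyz": [0,15,0],"twist": 0},{"fingers": 30,"xyz": [0,10,0],"twist": 0},{"fingers": 30,"xyz": [0,5,0],"twist": 0},{"fingers": 30,"xyz": [0,0,0],"twist": 0}]}}

```text
time: 14.03
eef_pos: [0.529, -0.2391, 0.0545]
eef_rot: [0.429, -0.427, -0.563, 0.563]
force: [-0.7, 0.2, 0.2]
width: 0.0302
```

Call:
{"api": "step_arm", "payload": {"deltas": [{"fingers": 30,"xyz": [0,0,0],"twist": 0},{"fingers": 30,"xyz": [0,0,0],"twist": 0},{"fingers": 30,"xyz": [0,0,0],"twist": 0}]}}

```text
time: 14.28
eef_pos: [0.5305, -0.2401, 0.0569]
eef_rot: [-0.428, 0.429, 0.563, -0.563]
force: [0.4, -0.1, -0.7]
width: 0.03
```

```bash
python3 - <<'E'
from h import *
d=imaging.snapshot("wrist"); save("w17",d["pixels"]);np.save("w17.npy",d["world_to_cam"])
go(.5308,-.240,.057,105.6)
E
```

```text
t 14.33 pos [ 530.4 -240.1   56.9] jaw 105.46 tilt [ 0.0011 -0.0008] w 30.1 F [-0.1 -0.3 -0.8] T [ 0.02 -0.03  0.02]
 twist -0.002 delta after twist 0.0 -0.1 -0.4 | in present axes [ 0.  -0.1 -0.4]
```

View pics/w17.png

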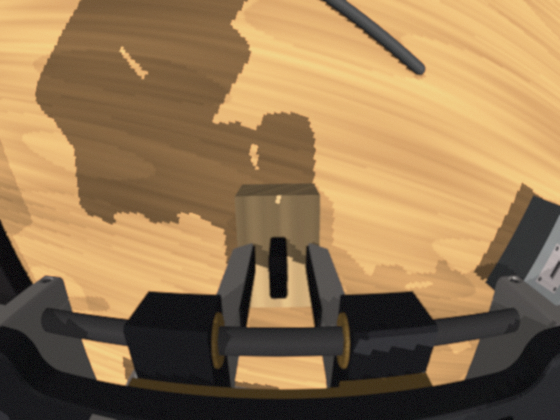

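The key head (278,270) is centred between the fingers. I'll close firmly.

Call:
{"api": "step_arm", "payload": {"deltas": [{"fingers": 2,"xyz": [0,0,0],"twist": 0},{"fingers": 2,"xyz": [0,0,0],"twist": 0},{"fingers": 2,"xyz": [0,0,0],"twist": 0},{"fingers": 2,"xyz": [0,0,0],"twist": 0},{"fingers": 2,"xyz": [0,0,0],"twist": 0}], "newtons": 55}}

```text
time: 14.75
eef_pos: [0.5301, -0.24, 0.0563]
eef_rot: [0.428, -0.428, -0.563, 0.563]
force: [0.6, -0.9, 0.4]
width: 0.0097
```

Call:
{"api": "step_arm", "payload": {"deltas": [{"fingers": 2,"xyz": [0,-5,0],"twist": 0},{"fingers": 2,"xyz": [0,-15,0],"twist": 0},{"fingers": 2,"xyz": [0,-25,0],"twist": 0},{"fingers": 2,"xyz": [0,-30,0],"twist": 0},{"fingers": 2,"xyz": [0,-10,0],"twist": 0}]}}

```text
time: 15.17
eef_pos: [0.5318, -0.241, 0.1457]
eef_rot: [-0.426, 0.43, 0.563, -0.563]
force: [-0.0, -1.4, 0.4]
width: 0.0095
```

```bash
python3 - <<'E'
from h import *
go(.490,-.0105,.135,79.8)
d=imaging.snapshot("wrist"); save("w18",d["pixels"]);np.save("w18.npy",d["world_to_cam"])
E
```

```text
t 15.17 pos [ 531.8 -241.   145.7] jaw 105.46 tilt [ 0.0053 -0.0035] w 9.5 F [-0.  -1.4  0.4] T [0.05 0.01 0.01]
 twist 0.448 delta after twist 219.5 10.7 82.0 | in present axes [233.4   9.7 -21.1]
```

View pics/w18.png

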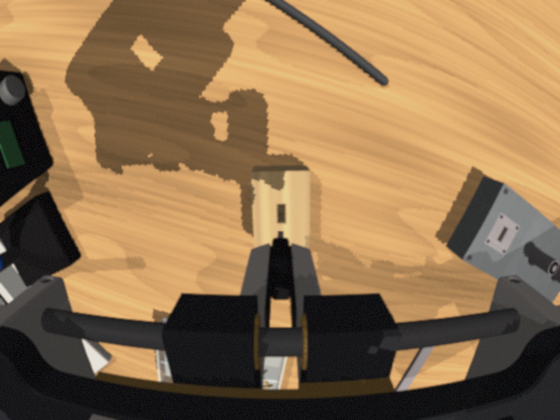

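Call:
{"api": "step_arm", "payload": {"deltas": [{"fingers": 2,"xyz": [33,0,-3],"twist": 0.112},{"fingers": 2,"xyz": [33.5,0,0.8],"twist": 0.112},{"fingers": 2,"xyz": [33,0,4.5],"twist": 0.112},{"fingers": 2,"xyz": [32.5,0,8.2],"twist": 0.112},{"fingers": 2,"xyz": [31.4,0,11.7],"twist": 0}]}}

```text
time: 15.63
eef_pos: [0.4986, -0.0738, 0.1396]
eef_rot: [0.544, -0.543, -0.452, 0.453]
force: [1.2, 0.6, -0.0]
width: 0.0095
```

Call:
{"api": "step_arm", "payload": {"deltas": [{"fingers": 2,"xyz": [31.4,0,11.7],"twist": 0},{"fingers": 2,"xyz": [31.4,0,11.7],"twist": 0},{"fingers": 2,"xyz": [0,0,0],"twist": 0},{"fingers": 2,"xyz": [0,0,0],"twist": 0},{"fingers": 2,"xyz": [0,0,0],"twist": 0}]}}

```text
time: 16.05
eef_pos: [0.4879, -0.0099, 0.1405]
eef_rot: [0.543, -0.542, -0.453, 0.454]
force: [0.1, -0.5, -0.5]
width: 0.01
```

```bash
python3 - <<'E'
from h import *
go(.490,-.0105,.12,79.8)
E
```

```text
t 16.05 pos [487.9  -9.9 140.5] jaw 79.81 tilt [-0.001 -0.   ] w 10.0 F [ 0.1 -0.5 -0.5] T [ 0.01 -0.07 -0.01]
 twist 0.0 delta after twist -0.3 20.5 -2.2 | in present axes [-0.3 20.5 -2.2]
```

Call:
{"api": "step_arm", "payload": {"deltas": [{"fingers": 2,"xyz": [0,10,-2],"twist": 0},{"fingers": 2,"xyz": [0,10,0],"twist": 0},{"fingers": 2,"xyz": [0,0,0],"twist": 0},{"fingers": 2,"xyz": [0,0,0],"twist": 0},{"fingers": 2,"xyz": [0,0,0],"twist": 0}]}}

```text
time: 16.47
eef_pos: [0.49, -0.0104, 0.1207]
eef_rot: [0.543, -0.542, -0.453, 0.453]
force: [-0.6, -0.2, -0.6]
width: 0.01
```

```bash
python3 - <<'E'
from h import *
d=imaging.snapshot("wrist"); save("w19",d["pixels"]);np.save("w19.npy",d["world_to_cam"])
save("c19",crop(d["pixels"],220,160,340,310,4))
s=imaging.snapshot("side"); save("c19s",crop(s["pixels"],240,120,350,270,4))
go(.490,-.0105,.12,79.8)
E
```

```text
t 16.57 pos [490.3 -10.2 121.3] jaw 79.77 tilt [ 0.0003 -0.0001] w 9.1 F [ 0.5  0.9 -0.1] T [0.01 0.02 0.04]
 twist -0.001 delta after twist -0.3 1.3 0.3 | in present axes [-0.3  1.3  0.3]
```

View pics/c19.png

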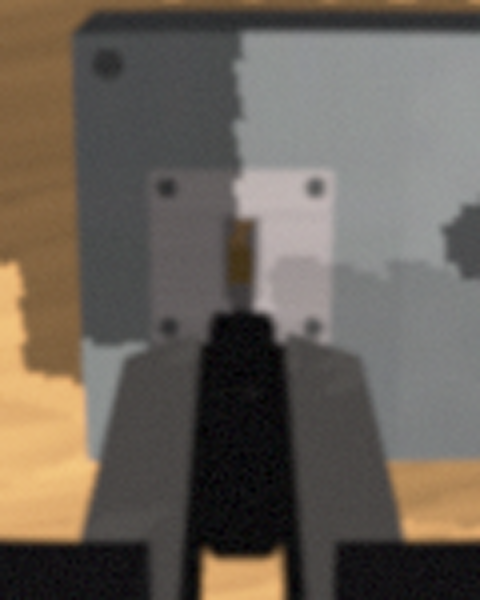

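View pics/c19s.png

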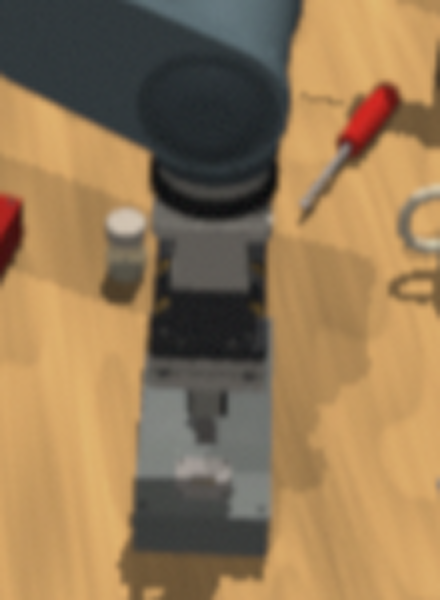

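```bash
python3 - <<'E'
from h import *
d=imaging.snapshot("wrist"); 
d["world_to_cam"]=np.load("w19.npy")
P=lambda u,v,z:onz(d,220+u/4,160+v/4,z,True)
a=np.radians(79.8);Y=np.array([np.cos(a),np.sin(a),0]);X=np.array([np.sin(a),-np.cos(a),0])
o=np.array([.49,-.0105,0])
def bx(p): q=p-o; return (q@X*1000).round(2),(q@Y*1000).round(2)
sc=[P(*q,.04) for q in[(167,188),(316,188),(168,327),(313,327)]]
print("plate", [bx(p) for p in sc],bx(np.mean(sc,0)))
print("slot left/right",bx(P(228,245,.04)),bx(P(254,245,.04)),"slot top edge",bx(P(240,218,.04)))
print("head top edge mid",bx(P(242,553,.1343)), "x centre=",bx(P(242,553,.1343))[0]-13)
print("head under edge",bx(P(242,315,.1023)),"x centre",bx(P(242,315,.1023))[0]+13)
print("blade tip edge",bx(P(240,285,.0723)))
img=cv2.imread("pics/w19.png")[:,:,::-1]; save("c20",crop(img,265,205,295,250,16))
E
```

```text
plate [(np.float64(-14.34), np.float64(-13.8)), (np.float64(-14.31), np.float64(15.35)), (np.float64(14.65), np.float64(-14.1)), (np.float64(14.68), np.float64(15.2))] (np.float64(0.17), np.float64(0.66))
slot left/right (np.float64(-2.68), np.float64(-1.9)) (np.float64(-2.68), np.float64(3.24)) slot top edge (np.float64(-8.23), np.float64(0.48))
head top edge mid (np.float64(11.71), np.float64(0.76)) x centre= -1.2899999999999991
head under edge (np.float64(-10.74), np.float64(0.81)) x centre 2.26
blade tip edge (np.float64(-5.3), np.float64(0.49))
```

View pics/c20.png

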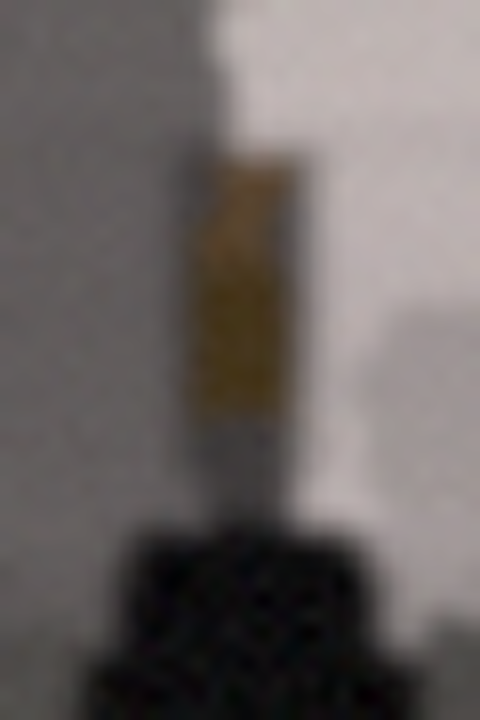

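Call:
{"api": "step_arm", "payload": {"deltas": [{"fingers": 2,"xyz": [0,6,0.3],"twist": 0},{"fingers": 2,"xyz": [0,12,0],"twist": 0},{"fingers": 2,"xyz": [0,8,0],"twist": 0},{"fingers": 2,"xyz": [0,0,0],"twist": 0},{"fingers": 2,"xyz": [0,0,0],"twist": 0}]}}

```text
time: 17.03
eef_pos: [0.4893, -0.0097, 0.0946]
eef_rot: [0.543, -0.542, -0.453, 0.454]
force: [-0.0, 0.6, -0.0]
width: 0.0096
```

Call:
{"api": "step_arm", "payload": {"deltas": [{"fingers": 2,"xyz": [0,0,0],"twist": 0},{"fingers": 2,"xyz": [0,0,0],"twist": 0},{"fingers": 2,"xyz": [0,0,0],"twist": 0}]}}

```text
time: 17.28
eef_pos: [0.4902, -0.01, 0.0957]
eef_rot: [-0.542, 0.543, 0.454, -0.453]
force: [-0.1, -0.7, -0.5]
width: 0.0098
```

```bash
python3 - <<'E'
from h import *
d=imaging.snapshot("wrist"); save("w21",d["pixels"]);np.save("w21.npy",d["world_to_cam"])
save("c21",np.hstack([crop(d["pixels"],240,175,320,315,4),crop(d["pixels"],260,205,300,265,9.3)[:560]]))
s=imaging.snapshot("side"); save("c21s",crop(s["pixels"],270,190,320,270,8))
go(.490,-.0105,.07,79.8)
E
```

```text
Traceback (most recent call last):
ValueError: all the input array dimensions except for the concatenation axis must match exactly, but along dimension 0, the array at index 0 has size 560 and the array at index 1 has size 558
```

```bash
python3 - <<'E'
from h import *
d=imaging.snapshot("wrist"); save("w21",d["pixels"]);np.save("w21.npy",d["world_to_cam"])
save("c21",np.hstack([crop(d["pixels"],240,175,320,315,4),crop(d["pixels"],260,205,300,265,9.5)[:560]]))
s=imaging.snapshot("side"); save("c21s",crop(s["pixels"],270,190,320,270,7))
go(.490,-.0105,.07,79.8)
E
```

```text
t 17.43 pos [490.   -9.9  95.5] jaw 79.79 tilt [ 0.0005 -0.0002] w 9.7 F [-0.2  0.1 -0.5] T [0.03 0.02 0.03]
 twist -0.0 delta after twist -0.5 25.5 -0.1 | in present axes [-0.5 25.5 -0.1]
```

View pics/c21.png

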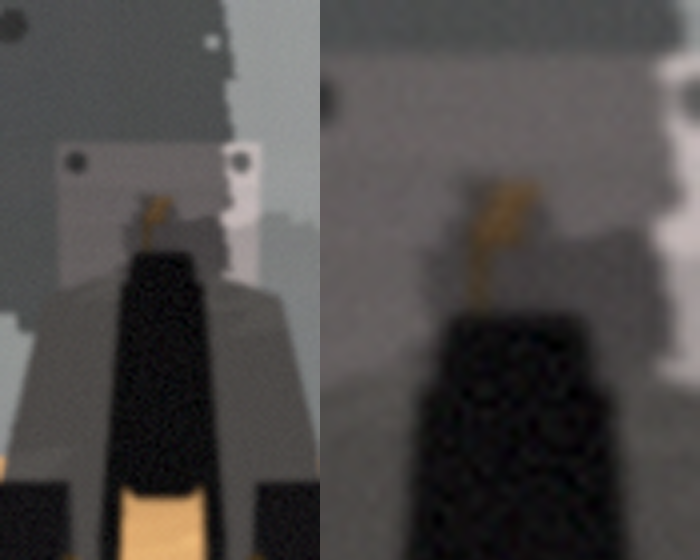

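View pics/c21s.png

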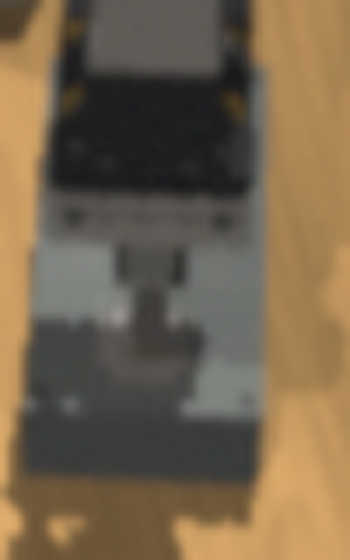

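```bash
python3 - <<'E'
from h import *
d=imaging.snapshot("wrist"); 
d["world_to_cam"]=np.load("w21.npy")
P=lambda u,v,z:onz(d,240+u/4,175+v/4,z,True)
a=np.radians(79.8);Y=np.array([np.cos(a),np.sin(a),0]);X=np.array([np.sin(a),-np.cos(a),0])
o=np.array([.49,-.0105,0])
def bx(p): q=p-o; return (q@X*1000).round(2),(q@Y*1000).round(2)
print("screws",bx(P(76,162,.04)),bx(P(241,160,.04)))
Q=lambda u,v,z:onz(d,260+(u-320)/9.5,205+v/9.5,z,True)
print("slot top l/r",bx(Q(462,180,.04)),bx(Q(548,180,.04)))
for h in(-.001,0,.001):
  t=bx(P(162,493,.109+h));u=bx(P(162,253,.077+h));print("head",t,u,"x",t[0]-13,u[0]+13)
print("blade left edge",bx(Q(488,280,.05)))
img=cv2.imread("pics/w21.png")[:,:,::-1]; c=crop(img,265,215,300,245,20)
save("c22",np.clip(c.astype(float)*1.8-40,0,255).astype(np.uint8))
E
```

```text
screws (np.float64(-14.43), np.float64(-13.94)) (np.float64(-14.8), np.float64(15.25))
slot top l/r (np.float64(-8.17), np.float64(-2.67)) (np.float64(-8.18), np.float64(3.77))
head (np.float64(12.49), np.float64(1.23)) (np.float64(-10.51), np.float64(1.25)) x -0.5099999999999998 2.49
head (np.float64(11.89), np.float64(1.23)) (np.float64(-10.88), np.float64(1.25)) x -1.1099999999999994 2.119999999999999
head (np.float64(11.3), np.float64(1.23)) (np.float64(-11.24), np.float64(1.25)) x -1.6999999999999993 1.7599999999999998
blade left edge (np.float64(-3.75), np.float64(-0.66))
```

View pics/c22.png

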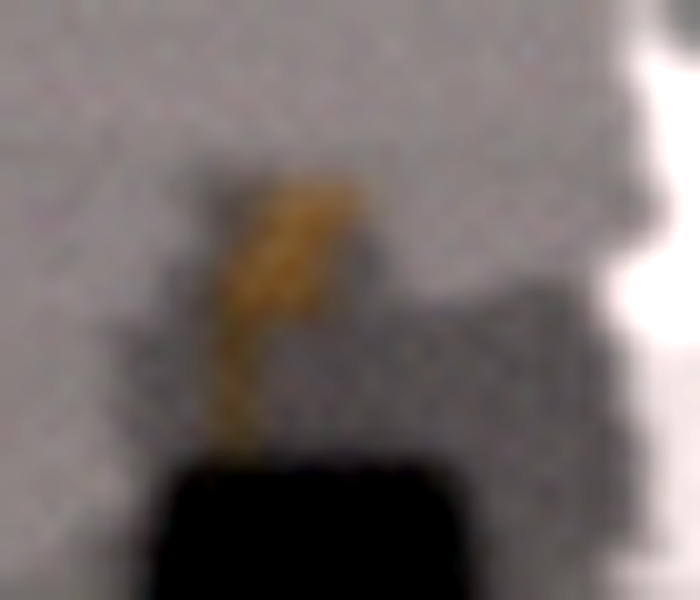

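```bash
python3 - <<'E'
from h import *
d=imaging.snapshot("wrist"); 
d["world_to_cam"]=np.load("w21.npy")
a=np.radians(79.8);Y=np.array([np.cos(a),np.sin(a),0]);X=np.array([np.sin(a),-np.cos(a),0])
o=np.array([.49,-.0105,0])
def bx(p): q=p-o; return (q@X*1000).round(2),(q@Y*1000).round(2)
for z in(.046,.048,.050,.052):print(z,bx(onz(d,281,231,z,True)))
go(.49,-.0105,.07,79.8)
E
```

```text
0.046 (np.float64(-4.91), np.float64(1.63))
0.048 (np.float64(-5.6), np.float64(1.62))
0.05 (np.float64(-6.28), np.float64(1.62))
0.052 (np.float64(-6.96), np.float64(1.61))
t 17.53 pos [489.9  -9.9  95.3] jaw 79.79 tilt [ 0.0003 -0.0001] w 9.7 F [-0.  -0.4 -0.3] T [ 0.06 -0.02 -0.01]
 twist -0.0 delta after twist -0.5 25.3 -0.2 | in present axes [-0.5 25.3 -0.2]
```

Call:
{"api": "step_arm", "payload": {"deltas": [{"fingers": 2,"xyz": [-0.7,0,0.4],"twist": 0},{"fingers": 2,"xyz": [0,2,0],"twist": 0},{"fingers": 2,"xyz": [0,3,0],"twist": 0},{"fingers": 2,"xyz": [0,3,0],"twist": 0},{"fingers": 2,"xyz": [0,2,0],"twist": 0}], "newtons": 60}}

```text
time: 17.95
eef_pos: [0.489, -0.0105, 0.0845]
eef_rot: [0.543, -0.542, -0.453, 0.454]
force: [0.1, -0.1, -0.4]
width: 0.0094
```

Call:
{"api": "step_arm", "payload": {"deltas": [{"fingers": 2,"xyz": [0,0,0],"twist": 0},{"fingers": 2,"xyz": [0,0,0],"twist": 0},{"fingers": 2,"xyz": [0,0,0],"twist": 0}]}}

```text
time: 18.2
eef_pos: [0.4893, -0.0105, 0.0851]
eef_rot: [0.542, -0.542, -0.454, 0.454]
force: [0.4, -1.6, -0.7]
width: 0.0095
```

```bash
python3 - <<'E'
from h import *
d=imaging.snapshot("wrist"); save("w23",d["pixels"]);np.save("w23.npy",d["world_to_cam"])
c=crop(d["pixels"],250,205,310,255,13)
save("c23",np.clip(c.astype(float)*1.8-40,0,255).astype(np.uint8))
go(.490,-.0105,.07,79.8)
E
```

```text
t 18.25 pos [489.4 -10.5  85.3] jaw 79.79 tilt [ 0.0002 -0.0001] w 9.7 F [ 0.1  0.2 -0.6] T [-0.03 -0.    0.01]
 twist -0.0 delta after twist 0.2 15.3 -0.6 | in present axes [ 0.2 15.3 -0.6]
```

View pics/c23.png

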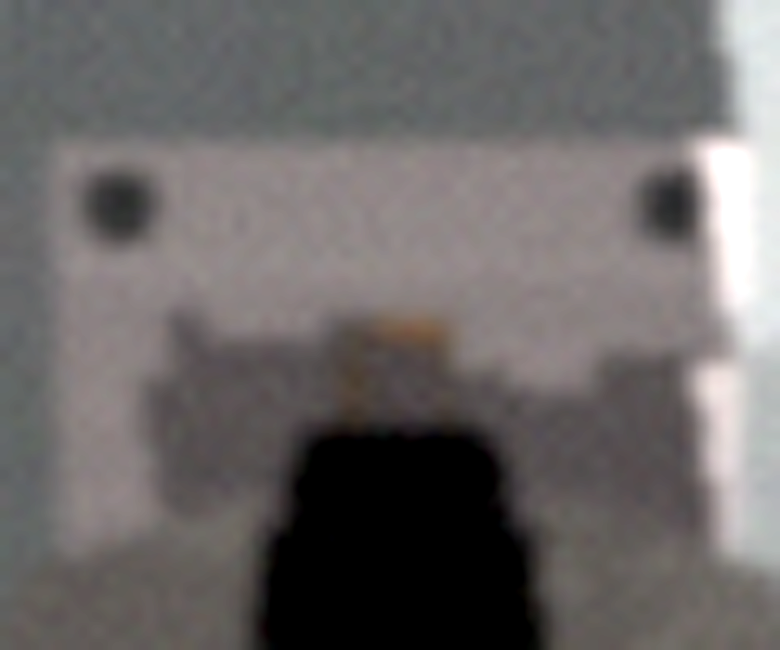

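The blade has entered the slot without force, with brass slivers on both sides. I'll push on down.

Call:
{"api": "step_arm", "payload": {"deltas": [{"fingers": 2,"xyz": [0,3,0],"twist": 0},{"fingers": 2,"xyz": [0,3,0],"twist": 0},{"fingers": 2,"xyz": [0,3,0],"twist": 0},{"fingers": 2,"xyz": [0,3,0],"twist": 0},{"fingers": 2,"xyz": [0,0,0],"twist": 0}]}}

```text
time: 18.67
eef_pos: [0.4887, -0.0107, 0.0723]
eef_rot: [0.543, -0.542, -0.453, 0.454]
force: [0.0, -0.3, -1.5]
width: 0.0097
```

```bash
python3 - <<'E'
from h import *
go(.490,-.0105,.06,79.8)
E
```

```text
t 18.67 pos [488.7 -10.7  72.3] jaw 79.81 tilt [-0.0014 -0.0005] w 9.7 F [ 0.  -0.3 -1.5] T [-0.36  0.16 -0.03]
 twist 0.0 delta after twist 0.4 12.3 -1.2 | in present axes [ 0.5 12.3 -1.2]
```

Call:
{"api": "step_arm", "payload": {"deltas": [{"fingers": 2,"xyz": [0,3,0],"twist": 0},{"fingers": 2,"xyz": [0,3,0],"twist": 0},{"fingers": 2,"xyz": [0,3,0],"twist": 0},{"fingers": 2,"xyz": [0,2,0],"twist": 0},{"fingers": 2,"xyz": [0,0,0],"twist": 0}]}}

```text
time: 19.08
eef_pos: [0.4894, -0.0104, 0.0618]
eef_rot: [-0.543, 0.543, 0.454, -0.453]
force: [2.2, 0.4, -2.9]
width: 0.0097
```

```bash
python3 - <<'E'
from h import *
go(.490,-.0105,.06,79.8)
d=imaging.snapshot("wrist"); save("w24",d["pixels"])
E
```

```text
t 19.08 pos [489.4 -10.4  61.8] jaw 79.78 tilt [0.0004 0.0003] w 9.7 F [ 2.2  0.4 -2.9] T [-0.04 -0.29 -0.02]
 twist -0.0 delta after twist -0.0 1.8 -0.6 | in present axes [-0.   1.8 -0.6]
```

View pics/w24.png

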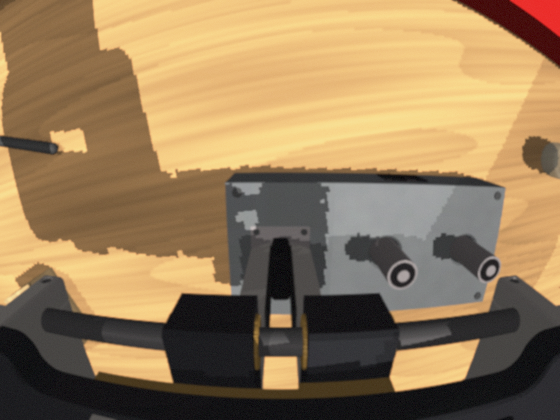

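Call:
{"api": "step_arm", "payload": {"deltas": [{"fingers": 2,"xyz": [0,2,0],"twist": 0},{"fingers": 2,"xyz": [0,2,0],"twist": 0},{"fingers": 2,"xyz": [0,0,0],"twist": 0},{"fingers": 2,"xyz": [0,0,0],"twist": 0}]}}

```text
time: 19.47
eef_pos: [0.4895, -0.0104, 0.0583]
eef_rot: [-0.542, 0.543, 0.454, -0.453]
force: [0.8, 0.6, 2.6]
width: 0.0094
```

```bash
python3 - <<'E'
from h import *
go(.490,-.0105,.06,79.8)
E
```

```text
t 19.47 pos [489.5 -10.4  58.3] jaw 79.79 tilt [0.0004 0.0002] w 9.4 F [0.8 0.6 2.6] T [ 0.1  -0.14 -0.04]
 twist -0.0 delta after twist 0.0 -1.7 -0.5 | in present axes [ 0.  -1.7 -0.5]
```

Call:
{"api": "step_arm", "payload": {"deltas": [{"fingers": 2,"xyz": [0,2,0],"twist": 0},{"fingers": 2,"xyz": [0,0,0],"twist": 0},{"fingers": 2,"xyz": [0,0,0],"twist": 0}]}}

```text
time: 19.72
eef_pos: [0.4896, -0.0105, 0.0582]
eef_rot: [0.543, -0.542, -0.453, 0.454]
force: [-7.5, 1.3, 20.1]
width: 0.01
```

```bash
python3 - <<'E'
from h import *
go(.490,-.0105,.06,79.8)
d=imaging.snapshot("wrist"); save("w25",d["pixels"]);save("c25",crop(d["pixels"],240,220,320,310,6))
s=imaging.snapshot("side"); save("c25s",crop(s["pixels"],270,190,340,270,7))
E
```

```text
t 19.72 pos [489.6 -10.5  58.2] jaw 79.81 tilt [-0.0011  0.0002] w 10.0 F [-7.5  1.3 20.1] T [ 0.34  1.46 -0.01]
 twist 0.0 delta after twist 0.0 -1.8 -0.4 | in present axes [ 0.  -1.8 -0.4]
```

View pics/c25.png

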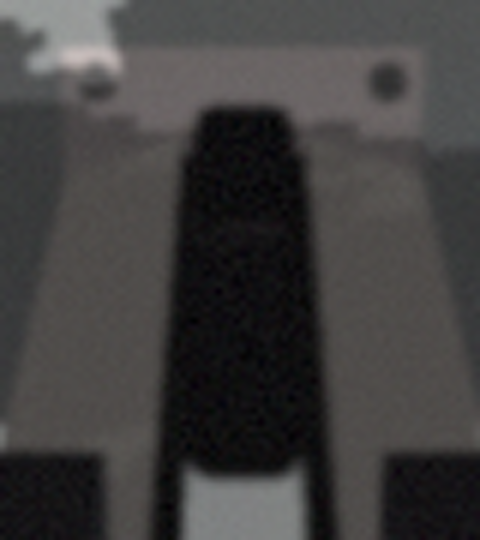

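View pics/c25s.png

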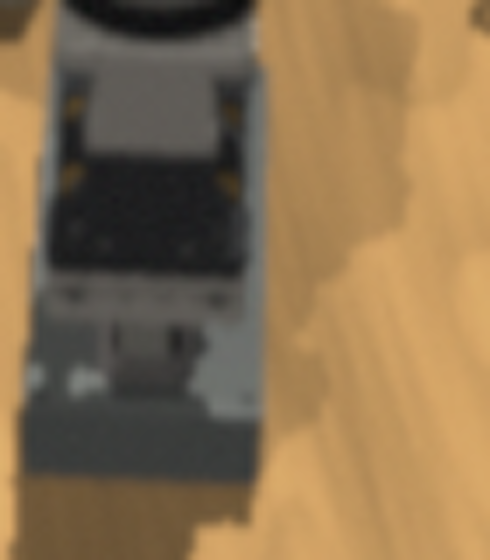

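Contact at 20 N with TCP at 58.2 mm against an expected 58.5 means the key is home. I'll ease the push and turn clockwise (positive twist).

Call:
{"api": "step_arm", "payload": {"deltas": [{"fingers": 2,"xyz": [0,-1,0],"twist": 0},{"fingers": 2,"xyz": [0,0,0],"twist": 0.08},{"fingers": 2,"xyz": [0,0,0],"twist": 0.1},{"fingers": 2,"xyz": [0,0,0],"twist": 0.1},{"fingers": 2,"xyz": [0,0,0],"twist": 0.1}]}}

```text
time: 20.23
eef_pos: [0.4899, -0.0105, 0.0582]
eef_rot: [-0.619, 0.619, 0.342, -0.341]
force: [-2.5, 1.0, 9.3]
width: 0.0095
```

```bash
python3 - <<'E'
from h import *
go(.490,-.0105,.06,79.8-89)
print(env.get_state()["joint_positions"])
E
```

```text
t 20.23 pos [489.9 -10.5  58.2] jaw 57.75 tilt [0.0007 0.    ] w 9.5 F [-2.5  1.   9.3] T [0.14 0.4  0.1 ]
 twist 1.169 delta after twist 0.1 -1.8 0.0 | in present axes [ 0.1 -1.8 -0.1]
[-2.53402175e-01  8.91807309e-02  2.06225541e+00  2.33531251e-04
  9.89437494e-01 -1.26148512e+00]
```

Call:
{"api": "step_arm", "payload": {"deltas": [{"fingers": 2,"xyz": [0,0,0],"twist": 0.11},{"fingers": 2,"xyz": [0,0,0],"twist": 0.11},{"fingers": 2,"xyz": [0,0,0],"twist": 0.11},{"fingers": 2,"xyz": [0,0,0],"twist": 0.11},{"fingers": 2,"xyz": [0,0,0],"twist": 0.11}]}}

```text
time: 20.65
eef_pos: [0.49, -0.0105, 0.0582]
eef_rot: [-0.689, 0.689, 0.161, -0.16]
force: [-1.7, 1.0, 9.4]
width: 0.0096
```

```bash
python3 - <<'E'
from h import *
go(.490,-.0105,.06,79.8-89)
E
```

```text
t 20.65 pos [490.  -10.5  58.2] jaw 26.21 tilt [0.0011 0.    ] w 9.6 F [-1.7  1.   9.4] T [0.08 0.32 0.06]
 twist 0.618 delta after twist 0.0 -1.8 -0.0 | in present axes [-0.  -1.8 -0. ]
```

Call:
{"api": "step_arm", "payload": {"deltas": [{"fingers": 2,"xyz": [0,0,0],"twist": 0.11},{"fingers": 2,"xyz": [0,0,0],"twist": 0.11},{"fingers": 2,"xyz": [0,0,0],"twist": 0.11},{"fingers": 2,"xyz": [0,0,0],"twist": 0.11},{"fingers": 2,"xyz": [0,0,0],"twist": 0.11}]}}

```text
time: 21.07
eef_pos: [0.4901, -0.0105, 0.0582]
eef_rot: [-0.706, 0.706, -0.032, 0.033]
force: [-1.0, 0.1, 8.4]
width: 0.0096
```

```bash
python3 - <<'E'
from h import *
go(.490,-.0105,.06,79.8-89)
E
```

```text
t 21.07 pos [490.1 -10.5  58.2] jaw -5.3 tilt [ 0.0014 -0.0001] w 9.6 F [-1.   0.1  8.4] T [0.1  0.26 0.04]
 twist 0.068 delta after twist -0.1 -1.8 0.0 | in present axes [-0.1 -1.8  0. ]
```

Call:
{"api": "step_arm", "payload": {"deltas": [{"fingers": 2,"xyz": [0,0,0],"twist": 0.05},{"fingers": 2,"xyz": [0,0,0],"twist": 0.05},{"fingers": 2,"xyz": [0,0,0],"twist": 0},{"fingers": 2,"xyz": [0,0,0],"twist": 0}]}}

```text
time: 21.4
eef_pos: [0.4901, -0.0105, 0.0583]
eef_rot: [0.704, -0.704, 0.066, -0.067]
force: [-0.6, 0.6, 9.4]
width: 0.0096
```

```bash
python3 - <<'E'
from h import *
go(.490,-.0105,.06,79.8-91)
print(env.get_state()["joint_positions"][5])
E
```

```text
t 21.4 pos [490.1 -10.5  58.3] jaw -10.74 tilt [ 0.0015 -0.    ] w 9.6 F [-0.6  0.6  9.4] T [0.09 0.25 0.09]
 twist 0.008 delta after twist -0.1 -1.7 -0.0 | in present axes [-0.1 -1.7 -0. ]
-0.06615964511750531
```

Call:
{"api": "step_arm", "payload": {"deltas": [{"fingers": 2,"xyz": [0,0,0],"twist": 0.04},{"fingers": 2,"xyz": [0,0,0],"twist": 0},{"fingers": 2,"xyz": [0,0,0],"twist": 0}]}}

```text
time: 21.65
eef_pos: [0.4901, -0.0105, 0.0582]
eef_rot: [0.703, -0.703, 0.08, -0.081]
force: [-0.9, 1.2, 8.7]
width: 0.0095
```

```bash
python3 - <<'E'
from h import *
go(.490,-.0105,.06,79.8-91)
d=imaging.snapshot("wrist"); save("w26",d["pixels"])
go(.490,-.0105,.06,79.8-91)
t=imaging.snapshot("top");save("t26",t["pixels"])
s=imaging.snapshot("side"); save("s26",s["pixels"]);save("c26s",crop(s["pixels"],240,140,350,270,5))
go(.490,-.0105,.06,79.8-91)
E
```

```text
t 21.65 pos [490.1 -10.5  58.2] jaw -13.02 tilt [ 0.0014 -0.0001] w 9.5 F [-0.9  1.2  8.7] T [0.16 0.29 0.01]
 twist -0.032 delta after twist -0.1 -1.8 -0.0 | in present axes [-0.1 -1.8 -0. ]
t 21.7 pos [490.1 -10.5  58.3] jaw -13.02 tilt [ 0.0015 -0.0001] w 9.6 F [-0.3  1.1  7.7] T [0.11 0.3  0.02]
 twist -0.032 delta after twist -0.1 -1.7 0.0 | in present axes [-0.1 -1.7 -0. ]
t 21.8 pos [490.1 -10.5  58.2] jaw -13.02 tilt [ 0.0014 -0.0001] w 9.6 F [-0.6  0.9  6.9] T [ 0.1   0.31 -0.05]
 twist -0.032 delta after twist -0.1 -1.8 0.0 | in present axes [-0.1 -1.8  0. ]
```

View pics/w26.png

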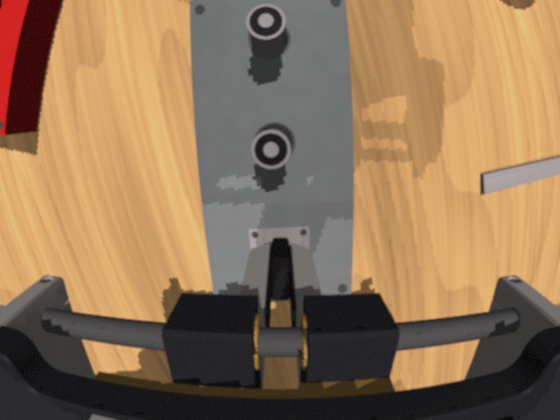

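View pics/c26s.png

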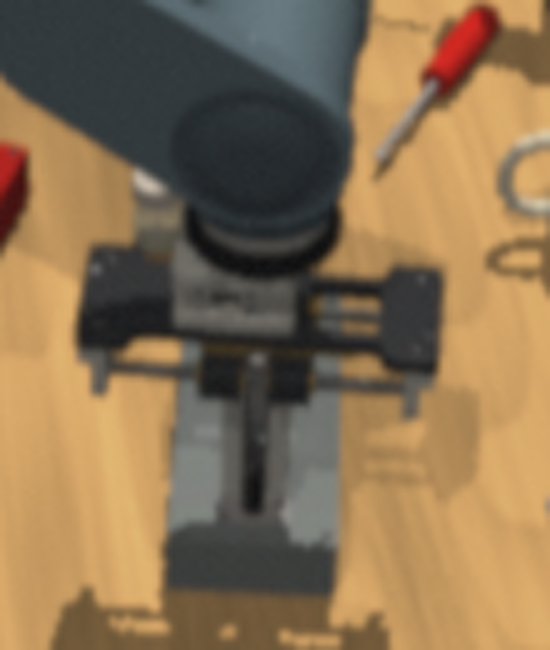

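```bash
python3 - <<'E'
from h import *
go(.490,-.0105,.06,79.8-91)
print(env.job_done())
E
```

```text
t 21.8 pos [490.1 -10.5  58.2] jaw -13.02 tilt [ 0.0014 -0.0001] w 9.6 F [-0.6  0.9  6.9] T [ 0.1   0.31 -0.05]
 twist -0.032 delta after twist -0.1 -1.8 0.0 | in present axes [-0.1 -1.8  0. ]
the job is handed in; nothing more can be done
None
```

View pics/t26.png

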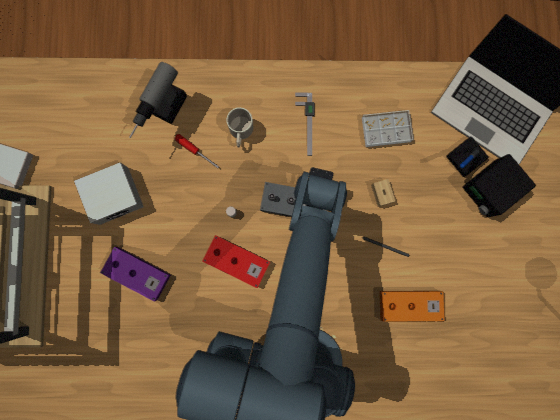

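I handed the job in at about 21.8 s, with both cells standing in the grey box's bores and released. The key is pushed home, turned clockwise, and still gripped and held; the hand-in reported no verdict.

- **Cells:** the last wrist picture shows both upright in their bores, with no fingers on them.
- **Key home:** it met firm contact (about 20 N) with the TCP at 58.2 mm, where I expected 58.5 mm. I then eased the push, and about 7 N remained at the end.
- **Turn:** the gripper turned about 93° (1.62 rad), and the key still lay straight between the jaws. Allowing for the 0.12 rad of play, the plug should be at its 1.5 rad stop.
- **Grip:** I commanded 60 N, and the fingers stand 9.6 mm apart on the 10 mm head.
- **Bystanders:** everything visible in the last top picture is where it started.

Two checks were weak. The wrist torque was too noisy to confirm the plug's stop directly, so the plug angle is inferred from the gripper's turn. The camera estimates also disagreed with each other by 1 to 3 mm, so I aligned the cells and the key relative to the holes in the wrist picture.

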